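# Proof-pull and close a microscope filter cassette

## Task

Before loading the filter cassette on the sprung force stand, check its guide pins: tug the left pin (the robot's left), then the right one, straight up with about 15 N for about a second and let it spring back. Then thread every two-hole filter frame on the bench flat over the two pins, put the lid on over the pins and press it down with about 15 N for about a second so that it is fully home under both snap latches, and finally tug the lid up by its handle with about 15 N for about a second to prove that it is held, and let go. Never pull or press harder than 22 N, and leave the plate with the single middle hole and the other things on the bench where they are.

Things in the scene. Friction and masses are not known exactly. Their poses are not given: they have to be found in the camera images.
- nest_mid (a point): Centre of the flat floor of the nest, the aluminium cradle on the force stand; 38 mm above the bench when unloaded. z up; y runs along the nest, through both pins, towards the left pin; x across. The floor is 44 mm wide in x. At y = +-63 to +-68 mm stand end walls, 50 mm wide in x, their tops 34 mm above this floor: the lid rests on them.
- stand: Grey base of the force stand, fixed to the bench, 110 mm (x) by 190 mm (y) by 18 mm high; origin at the centre of its underside, on the bench below nest_mid. A white plate on its -x side has five marks 6 mm apart (15 N each), past which a small black pointer moves with the nest; unloaded it stands about at the middle mark.
- nest (a joint): Height of the whole nest (with pins, walls, latches and all that lies in it) on its gauge spring, m: 0 unloaded, + when pulled up, - when pressed down. Stiffness 2500 N/m (15 N moves it 6 mm), travel +-12 mm, damped. It sinks about 0.25 mm per frame and 0.4 mm for the lid laid in it.
- pin_left (a point): Left guide pin (+y end of the nest), plain steel, pressed fast into the nest floor: 10 mm diameter, 46 mm tall, the top 5 mm tapered to 5 mm diameter. This point is the centre of its top, at y = +45 mm and 46 mm above nest_mid. Grip it with the fingers closing along the nest's x; pulling it lifts the nest on its spring.
- pin_right (a point): Right guide pin, the same as the left, at y = -45 mm of nest_mid.
- latch_left (a joint): Black sprung latch at the nest's +y end, m: 0 closed, grows as pushed outwards, to 0.010. 20 mm wide in x; its hook reaches in to y = 66 mm of nest_mid, underside flat and 43 mm, top 61 mm above the nest floor. A lid pressed down on the hooks' ramps pushes both latches out (6 to 10 N in all); they snap back over it and then it cannot be pulled off.
- latch_right (a joint): The same latch at the -y end of the nest.
- lid: Grey plastic lid: plate 56 (x) by 140 (y) by 8 mm thick, two 13 mm round holes at y = +-45 mm for the pins, and on top in the middle a bar handle 20 (x) by 50 (y) by 35 mm high, its top 43 mm above the lid's underside. About 0.1 kg. Origin: centre of its underside. Fits either way round. Home, its origin is 34 mm above nest_mid, with 1 mm of play under the hooks.
- frame0: Aluminium filter frame with a round glass filter set flush in its middle: flat plate 50 mm (x) by 120 mm (y) by 8 mm thick, with two 13 mm round holes at y = +-45 mm. 60 g. Origin at the centre of its underside, z up. Lies on the bench; either way round fits. Two to four of these frames are present (absent ones read None). Threaded, frames lie flat on the nest floor or on one another, 8 mm each.
- frame1: Aluminium filter frame with a round glass filter set flush in its middle: flat plate 50 mm (x) by 120 mm (y) by 8 mm thick, with two 13 mm round holes at y = +-45 mm. 60 g. Origin at the centre of its underside, z up. Lies on the bench; either way round fits. Two to four of these frames are present (absent ones read None). Threaded, frames lie flat on the nest floor or on one another, 8 mm each.
- frame2: Aluminium filter frame with a round glass filter set flush in its middle: flat plate 50 mm (x) by 120 mm (y) by 8 mm thick, with two 13 mm round holes at y = +-45 mm. 60 g. Origin at the centre of its underside, z up. Lies on the bench; either way round fits. Two to four of these frames are present (absent ones read None). Threaded, frames lie flat on the nest floor or on one another, 8 mm each.
- frame3: Aluminium filter frame with a round glass filter set flush in its middle: flat plate 50 mm (x) by 120 mm (y) by 8 mm thick, with two 13 mm round holes at y = +-45 mm. 60 g. Origin at the centre of its underside, z up. Lies on the bench; either way round fits. Two to four of these frames are present (absent ones read None). Threaded, frames lie flat on the nest floor or on one another, 8 mm each.
- blank: Bystander: aluminium plate 50 x 120 x 8 mm like a frame, but with one 31 mm hole in the middle, no glass and no pin holes; does not belong in the stack. Origin at the centre of its underside.
- oil: Bystander: small amber glass bottle, 28 mm diameter, 70 mm high. Origin at the centre of its underside.
- eyepiece: Bystander: black eyepiece, 34 mm diameter, 55 mm high. Origin at the centre of its underside.
- objective: Bystander: steel microscope objective, 24 mm diameter, 45 mm high. Origin at the centre of its underside.
- dish: Bystander: clear shallow dish, 80 mm diameter, 15 mm high. Origin at the centre of its underside.
- driver: Bystander: black-handled screwdriver, 150 mm long, lying. Origin at the centre of its underside (of its length, for the screwdriver).
- slides: Bystander: white slide box 85 x 35 x 30 mm. Origin at the centre of its underside.
- spring_clamp: Bystander: dark steel fork 70 x 32 x 12 mm, lying. Origin at the centre of its underside.

How it is judged:
On the way, in this order (a step that is already met when the one before it is completed fails the run):
1. the left pin is tugged upwards (nest raised more than 3.5 mm) by the gripper (value of joint nest above 0.0035 m and contact force between the fingers and stand above 1 N and horizontal distance between the grasp point and pin_left below 0.02 m), for 0.4 s.
2. the right pin is tugged upwards (nest raised more than 3.5 mm) by the gripper (value of joint nest above 0.0035 m and contact force between the fingers and stand above 1 N and horizontal distance between the grasp point and pin_right below 0.02 m), for 0.4 s.
3. every frame present lies flat over both pins (x of frame0 in the frame of nest_mid between -0.004 and 0.004 m and y of frame0 in the frame of nest_mid between -0.004 and 0.004 m and z of frame0 in the frame of nest_mid between -0.003 and 0.0275 m and angle between the z axis of each of frame0, frame1, frame2, frame3 and the z axis of nest_mid, either way round below 0.06 rad and angle between the y axis of each of frame0, frame1, frame2, frame3 and the y axis of nest_mid, either way round below 0.1 rad and x of frame1 in the frame of nest_mid between -0.004 and 0.004 m and y of frame1 in the frame of nest_mid between -0.004 and 0.004 m and z of frame1 in the frame of nest_mid between -0.003 and 0.0275 m and x of frame2 in the frame of nest_mid between -0.004 and 0.004 m and y of frame2 in the frame of nest_mid between -0.004 and 0.004 m and z of frame2 in the frame of nest_mid between -0.003 and 0.0275 m and x of frame3 in the frame of nest_mid between -0.004 and 0.004 m and y of frame3 in the frame of nest_mid between -0.004 and 0.004 m and z of frame3 in the frame of nest_mid between -0.003 and 0.0275 m), for 0.3 s.
4. the lid is home, both latches closed over it, and is pressed down (nest lowered more than 4 mm) (z of lid in the frame of nest_mid between 0.031 and 0.0365 m and angle between the z axis of lid and the z axis of nest_mid, either way round below 0.05 rad and x of lid in the frame of nest_mid between -0.004 and 0.004 m and y of lid in the frame of nest_mid between -0.004 and 0.004 m and value of joint each of latch_left, latch_right below 0.002 m and value of joint nest below -0.004 m), for 0.4 s.
5. the lid is tugged upwards by the gripper (nest raised more than 3.5 mm) and stays under the latches (z of lid in the frame of nest_mid between 0.031 and 0.0365 m and angle between the z axis of lid and the z axis of nest_mid, either way round below 0.05 rad and x of lid in the frame of nest_mid between -0.004 and 0.004 m and y of lid in the frame of nest_mid between -0.004 and 0.004 m and value of joint each of latch_left, latch_right below 0.002 m and value of joint nest above 0.0035 m and contact force between the fingers and lid above 1 N), for 0.4 s.
At the end, for the whole second after the job is handed in: Every frame present lies flat on the pins under the lid (within 4 mm of centre), the lid rests home on the end walls (origin 31 to 36.5 mm above the nest floor), both latches closed (under 2 mm), the nest back at rest (-2.5 to +2 mm), all let go and still (all of step 3 and z of lid in the frame of nest_mid between 0.031 and 0.0365 m and angle between the z axis of lid and the z axis of nest_mid, either way round below 0.05 rad and x of lid in the frame of nest_mid between -0.004 and 0.004 m and y of lid in the frame of nest_mid between -0.004 and 0.004 m and value of joint each of latch_left, latch_right, nest below 0.002 m and contact force between the fingers and frame0 below 0.1 N and contact force between the fingers and frame1 below 0.1 N and contact force between the fingers and frame2 below 0.1 N and contact force between the fingers and frame3 below 0.1 N and contact force between the fingers and lid below 0.1 N and value of joint nest above -0.0025 m and linear speed of lid below 0.02 m/s); the robot touches nothing.
It fails at once if the nest is pulled up more than 10 mm (25 N) (value of joint nest above 0.01 m).
It fails at once if the nest is pressed down more than 11 mm (value of joint nest below -0.011 m).
It fails at once if a bystander is moved more than 50 mm (distance of any of blank, oil, eyepiece, objective, dish, driver, slides, spring_clamp from where it was at the start of the episode above 0.05 m).
Of frame0, frame1, frame2, frame3 only 2 to 4 are there at a start; the rules pass over those that are not, and their reading is None.
At some moment in a run one of frame0, frame1, frame2, frame3, lid may be knocked a few centimetres aside while the robot is not near it.
It also fails if it takes over 210 s, if anything falls off the work surface, if the arm or the gripper's body presses on something with over 40 N, if the wrist force passes 120 N, or if a joint passes its speed limit or range.

## Robot

A 6-joint arm with a two-finger parallel gripper is mounted at the origin on the work surface. World frame = base frame: x ahead of the robot, y to its left, z up, the work surface at z = 0. Lengths are in m, angles in rad, forces in N, time in s.
With the tool pointing down it reaches from about 0.3 to 0.775 m from the base axis. Payload 14.6 kg.
Tool frame: the origin (TCP) lies between the finger pads; the fingertips stand 17 mm ahead of it and the grasp point (between the pads) lies 2 mm behind it; z points along the fingers, y is the line along which they close (so a half turn about z gives the same grasp; the last joint's range is limited). The gripper opens to 94 mm and grips with 3 to 60 N. Pads are 16 mm wide; open, the fingers measure 119 mm over their backs; the gripper's body (75 mm by 177 mm) begins 78 mm behind the grasp point.
Start: joints at [1.13, 0.3, 1.521, -0, 1.321, -0.067], TCP at [0.201, 0.512, 0.222] pointing down, gripper open.
Joint ranges: [-3.03, 3.03], [-0.79, 2.21], [0.23, 2.52], [-1.04, 4.18], [0, 3.07], [-2.55, 2.55]. Speed limits (rad/s): [2.22, 2.22, 2.57, 3.14, 3.14, 3.14].

## Interface

Orientations are given as a rotation vector (axis times angle).
In Python, from cell import manip, imaging, close_job gives the robot as it stands (manip), with the cameras (imaging) and the job as plain functions.
- The arm moves only by the shell command python3 steer.py 'ROWS' [OPENING]. ROWS is 1 to 8 rows, parted by a bar, with the numbers parted by commas; each row has 6 numbers: dx, dy, dz in m, then a rotation vector rx, ry, rz in rad; each row shifts and turns the commanded pose from where the row before left it, along the tool's axes as they then stand; what a row does not reach is not made up. A row lasts 1/12 s, in which the tool goes at most 0.0417 m and 0.125 rad, less where a joint would pass 70% of its speed; a pose out of reach is approached as far as the arm can. OPENING is the finger opening in m, set as the command begins (- or left out keeps the last). The fingers move at their own pace and stop on an object; the grip force is fixed at half the most. Time passes only in rows, so rows that do not move let the fingers close. It prints the time, the measured TCP pose, the force, the opening and the grip force at its end. Input that does not fit is refused with a message, and nothing moves.
- manip.read_state(): the state, without advancing time (a new reading comes with each control period).
- imaging.capture(name): name is "side" or "top"; returns the picture (420x560x3 uint8, red, green, blue); there is no depth.
- imaging.calibration(name): a dict with "fovy" (degrees; the focal length in pixels is half the picture's height over the tangent of half this angle, whatever the lens; pixels are square), "cx", "cy" (the principal point, pixels), "rvec" (rotation vector, rad) and "tvec" (3), from world to camera coordinates, as OpenCV has them. Camera axes: x right, y down, z forward; pixel columns grow to the right and rows downward; lengths in m; the calibration is good to about 2 mm. A picture is of the moment at which its call begins. calibration takes no time and is no camera call.
- close_job(): hands the job in; it is judged then, once.
The state is a dict: "clock": time; "q": joint angles; "joint_vel": joint speeds; "effort": joint torques, N m; "tcp_pos": TCP position; "eef_rot": TCP orientation; "ft_force": force on the tool from outside, world axes, zero at the start; "ft_torque": the same for the moment, N m; "finger_gap": finger opening in m; "grip_force": force on a finger pad.
Only numpy, scipy, OpenCV 4.12 (cv2) and the standard library are available. Lean on these libraries where they do the work, as an engineer would, in place of code of your own. Each camera call takes 0.05 s, during which the arm holds its last target. There are 200 camera calls.

## Working session

There is one attempt and no reset: what is moved stays moved. The work goes in short steps, Python scripts to look and compute and a shell command to move; the robot and the scene stay as the last step left them, time stands still between calls to the robot, and variables do not carry over. Pictures are saved under pics/ and viewed, at most 14 in all, crops included, and the job is handed in when it is done.

```bash
ls; mkdir -p pics
python3 - <<'E'
from cell import manip, imaging, close_job
import cv2
for n in("top","side"):
    cv2.imwrite(f"pics/{n}0.png",imaging.capture(n)[:,:,::-1]); print(n,imaging.calibration(n))
print(manip.read_state())
E
```

```text
cell.py
pics
steer.py
top {'fovy': 43.916537261513916, 'cx': 281.7504076273669, 'cy': 206.6350442064374, 'rvec': array([ 2.1028681 , -2.12844699,  0.18941612]), 'tvec': array([0.01644133, 0.5546287 , 1.0984006 ])}
side {'fovy': 43.60582442859263, 'cx': 277.3114104426104, 'cy': 209.757952351292, 'rvec': array([ 2.06236145, -0.83278489,  0.44213158]), 'tvec': array([-0.37116919,  0.27904632,  0.85684353])}
{'clock': 0.1, 'q': array([ 1.13038555e+00,  3.00426433e-01,  1.52150095e+00,  1.38034652e-05,
        1.32067468e+00, -6.66181406e-02]), 'joint_vel': array([ 0.00086171, -0.00337276, -0.00230149,  0.00115552, -0.00038577,
       -0.00314967]), 'effort': array([ 1.21415537e-04, -5.32639289e+01, -3.53286374e+01,  7.09256739e-02,
        2.34449934e-02, -3.78789139e-05]), 'tcp_pos': array([0.20075329, 0.51183312, 0.22194471]), 'eef_rot': array([-5.83695604e-01, -3.08662106e+00,  1.52949945e-03]), 'ft_force': array([ 0.11677413, -0.5630313 , -0.34242583]), 'ft_torque': array([-0.02583701, -0.02863596, -0.00763264]), 'grip_force': 0.0, 'finger_gap': 0.093754463120503}
```

View pics/top0.png

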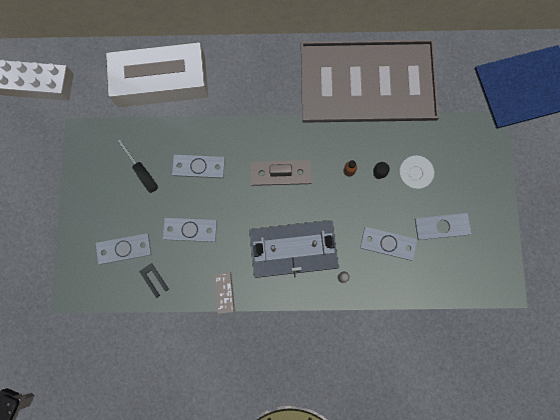

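View pics/side0.png

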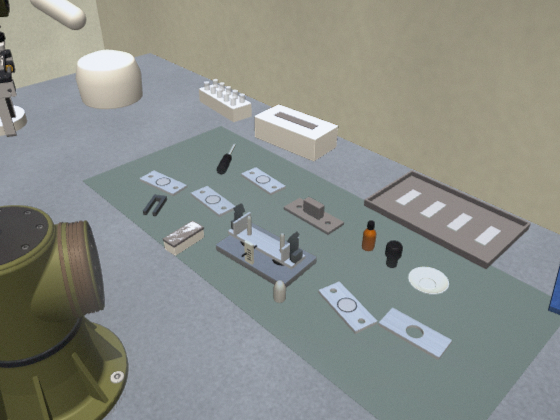

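The top view shows four two-hole frames, at about (198,166), (190,230), (123,248) and (389,243). The blank is at (443,226), the lid at (281,173) and the stand at (294,248) with a slight yaw. Next I'll measure them.

```bash
cat > h.py <<'E'
import numpy as np, cv2
from cell import manip, imaging, close_job
from scipy.spatial.transform import Rotation as R
C={}
for n in("top","side"):
    c=imaging.calibration(n); f=210/np.tan(np.radians(c["fovy"]/2))
    C[n]=(np.array([[f,0,c["cx"]],[0,f,c["cy"]],[0,0,1.]]),R.from_rotvec(c["rvec"]).as_matrix(),np.array(c["tvec"]))
def ray(n,p):
    K,Rm,t=C[n]; d=Rm.T@np.linalg.solve(K,[p[0],p[1],1.]); return -Rm.T@t,d
def at(n,p,z):
    o,d=ray(n,p); return o+d*(z-o[2])/d[2]
def proj(n,X):
    K,Rm,t=C[n]; q=K@(Rm@np.asarray(X,float)+t); return q[:2]/q[2]
def two(p,q):
    (o1,d1),(o2,d2)=ray("top",p),ray("side",q)
    s,*_=np.linalg.lstsq(np.c_[d1,-d2],o2-o1,rcond=None)
    a,b=o1+d1*s[0],o2+d2*s[1]; return (a+b)/2,np.linalg.norm(a-b)
def plates(n,img,lo=125,z=.008):
    # bright bluish plates, holes filled; rect corners cast on plane z
    g=cv2.resize(img,None,fx=4,fy=4,interpolation=cv2.INTER_CUBIC).astype(int)
    m=((g.min(2)>lo)).astype(np.uint8)
    cs,_=cv2.findContours(m,cv2.RETR_EXTERNAL,cv2.CHAIN_APPROX_NONE); out=[]
    for c in cs:
        if cv2.contourArea(c)<4000: continue
        P=np.array([at(n,(p+.5)/4-.5,z)[:2] for p in c[:,0]])*1000
        r=cv2.minAreaRect(P.astype(np.float32)); uv=c[:,0].mean(0)/4
        (x,y),(w,h),a=r
        if w>h: w,h,a=h,w,a+90
        # a: angle of the short side from x
        out.append((uv.round(),round(x,1),round(y,1),round(w,1),round(h,1),round((a+90)%180-90,1)))
    return out
E
python3 - <<'E'
from h import *
for n in("top","side"):
    im=cv2.imread(f"pics/{n}0.png")[:,:,::-1]
    for o in plates(n,im):
        if 0.2<o[1]/1000<.8 and abs(o[2])<600: print(n,*o)
t=cv2.imread("pics/top0.png"); s=cv2.imread("pics/side0.png")
a=cv2.resize(t[213:285,243:353],(660,432),interpolation=cv2.INTER_CUBIC)
b=cv2.resize(s[195:305,210:320],(600,600),interpolation=cv2.INTER_CUBIC)
cv2.imwrite("pics/ct.png",a); cv2.imwrite("pics/cs.png",b)
for p in [(198,166),(190,230),(123,248),(389,243),(443,226)]: print(at("top",p,.008), t[p[1],p[0]+14])
E
```

```text
top [294. 247.] 470.4 -14.6 44.5 128.2 5.8
top [123. 249.] 472.1 373.3 49.1 119.0 10.0
top [367. 276.] 422.3 -159.6 185.8 561.2 0.1
top [190. 230.] 513.9 222.2 50.0 119.5 -3.1
top [443. 226.] 514.6 -356.0 49.8 120.0 4.8
top [417. 172.] 642.6 -303.4 80.1 80.5 -46.4
top [198. 166.] 664.4 205.5 49.4 119.3 -3.7
side [536. 386.] 579.6 -569.9 77.9 270.1 -89.9
side [416. 335.] 512.0 -355.2 58.7 123.3 5.0
side [348. 307.] 476.0 -231.6 54.4 129.0 -14.6
side [428. 280.] 647.8 -298.8 82.9 85.7 -81.5
side [184. 232.] 386.3 165.8 38.9 89.5 -84.2
side [260. 239.] 491.8 21.9 110.1 217.6 -0.5
side [312. 212.] 657.5 15.2 77.2 143.3 1.1
side [213. 201.] 512.8 219.3 60.9 139.6 -4.6
side [163. 182.] 470.2 372.0 64.8 130.9 10.2
side [264. 181.] 663.1 201.4 60.2 136.6 -3.5
[0.66296359 0.20514391 0.008     ] [158 146 139]
[0.51195485 0.22047793 0.008     ] [154 141 135]
[0.47256391 0.37225247 0.008     ] [150 141 134]
[ 0.47648014 -0.23148945  0.008     ] [155 142 134]
[ 0.51377313 -0.35584297  0.008     ] [155 143 135]
```

View pics/ct.png

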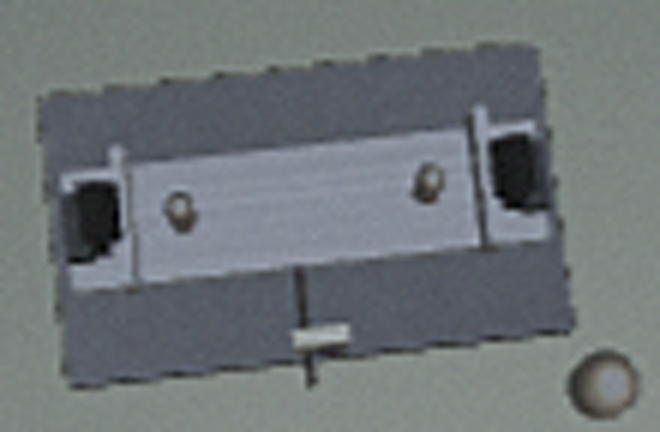

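View pics/cs.png

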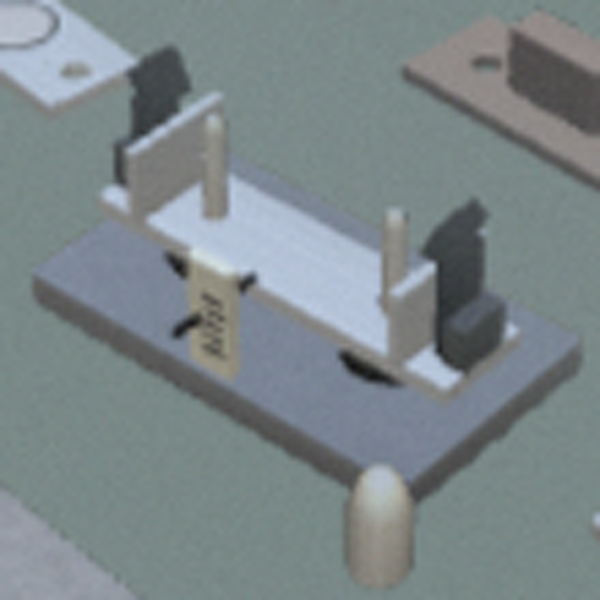

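Run:
```python
from h import *
print("cams",[(-C[n][1].T@C[n][2]).round(3) for n in C])
T=lambda u,v:(243+(u+.5)/6-.5,213+(v+.5)/6-.5)
S=lambda u,v:(210+(u+.5)/5.4545-.5,195+(v+.5)/5.4545-.5)
c=[at("top",T(*p),.018) for p in[(40,95),(538,42),(575,332),(70,385)]]
print(np.round(c,4),"ctr",np.mean(c,0).round(4))
d=c[0]-c[1]; print("len",np.linalg.norm(d), "w",np.linalg.norm(c[1]-c[2]),"yaw",np.degrees(np.arctan2(-d[0],d[1])), np.degrees(np.arctan2(c[1][1]-c[2][1],c[1][0]-c[2][0])))
for nm,u,v in(("L",(180,212),(213,117)),("R",(428,185),(396,210))):
    print(nm,at("side",S(*v),.084).round(4),at("top",T(*u),.084).round(4),two(T(*u),S(*v)))
# expected pins from stand centre
ctr=np.mean(c,0); 
for yaw in(-5.5,5.8,5.3):
    a=np.radians(yaw)
    for s in(1,-1):
        X=[ctr[0]-s*.045*np.sin(a),ctr[1]+s*.045*np.cos(a),.084]; p=proj("top",X); B=[X[0],X[1],.038]; b=proj("top",B)
        print(yaw,s,np.round(X,4),"crop top",(p-[243,213])*6,"base",(b-[243,213])*6, "side crop",(proj("side",X)-[210,195])*5.4545)
```

```text
cams [array([ 0.336, -0.003,  1.184]), array([-0.114, -0.639,  0.727])]
[[ 0.5124  0.0842  0.018 ]
 [ 0.5302 -0.104   0.018 ]
 [ 0.421  -0.1145  0.018 ]
 [ 0.4036  0.073   0.018 ]] ctr [ 0.4668 -0.0153  0.018 ]
len 0.18904309584109907 w 0.10969774555374345 yaw 5.405967453074393 5.506916146725926
L [0.4634 0.0302 0.084 ] [0.46   0.0298 0.084 ] (array([0.46076495, 0.02898718, 0.08580327]), np.float64(0.002395232007847256))
R [ 0.4735 -0.0588  0.084 ] [ 0.4685 -0.0579  0.084 ] (array([ 0.46996534, -0.05923736,  0.08576487]), np.float64(0.004302930437382282))
-5.5 1 [0.4711 0.0295 0.084 ] crop top [178.07585511 178.25572312] base [181.884757   193.44564411] side crop [227.09449952 107.42244629]
-5.5 -1 [ 0.4625 -0.0601  0.084 ] crop top [431.99444734 199.42865501] base [425.8246532  213.82058611] side crop [374.81188631 222.25885953]
5.8 1 [0.4622 0.0295 0.084 ] crop top [178.32969904 203.21038558] base [182.13419817 217.44179872] side crop [209.8135655  116.85740953]
5.8 -1 [ 0.4713 -0.0601  0.084 ] crop top [431.35427444 174.458297  ] base [425.21864589 189.80990929] side crop [392.14609536 211.84138632]
5.3 1 [0.4626 0.0295 0.084 ] crop top [178.2139103  202.10927369] base [182.0227128  216.38303482] side crop [210.51460157 116.39784854]
5.3 -1 [ 0.4709 -0.0601  0.084 ] crop top [431.48708628 175.55688672] base [425.34584312 190.8663442 ] side crop [391.45631644 212.34413603]
```

Frame sizes come out at 49.5 x 119.4 mm against a nominal 50 x 120, and the stand at 189 x 110 against 190 x 110, so the top calibration holds. The stand centre is (0.4668, -0.0153) with a yaw of 5.45°. In the top crop the pin tops are at about (178,203) and (431,175). Now I'll move to the left pin.

```bash
cat >> h.py <<'E'
def to(x,y,z,yaw=None):
    """tool y closes at world angle yaw (deg, mod 180). prints turn about tool z (do first), then tool-axis shift, tilt"""
    s=manip.read_state(); M=R.from_rotvec(s["eef_rot"]).as_matrix(); p=s["tcp_pos"]
    a=np.degrees(np.arctan2(M[1,1],M[0,1])); tilt=np.degrees(np.arccos(-M[2,2]))
    w=0 if yaw is None else (yaw-a+90)%180-90
    M2=R.from_euler("z",w,degrees=True).as_matrix()@M
    # tilt to correct, small
    print("turn rz %.4f (now %.2f, tilt %.2f)"%(-np.radians(w),a,tilt),"shift",(M2.T@(np.array([x,y,z])-p)).round(4),"tcp",p.round(4),"F",s["ft_force"].round(1),"gap %.4f grip %.1f t %.1f q6 %.2f"%(s["finger_gap"],s["grip_force"],s["clock"],s["q"][5]))
E
cat > g.py <<'E'
import sys; from h import to
to(*map(float,sys.argv[1:]))
E
python3 g.py .4625 .0295 .063 5.45
python3 steer.py '0,0,0,0,0,0.12 | 0,0,0,0,0,0.12 | 0,0,0,0,0,0.12 | 0,0,0,0,0,0.12 | 0,0,0,0,0,0.12 | 0,0,0,0,0,0.12 | 0,0,0,0,0,0.12 | 0,0,0,0,0,0.12' 0.04
python3 g.py .4625 .0295 .063 5.45
```

```text
turn rz 1.1019 (now 68.58, tilt 0.06) shift [-0.505   0.2149  0.1587] tcp [0.2008 0.5118 0.2219] F [ 0.1 -0.6 -0.3] gap 0.0938 grip 0.0 t 0.1 q6 -0.07
clock: 0.77
tcp_pos: [0.2008, 0.5119, 0.2221]
eef_rot: [1.95, 2.463, -0.001]
ft_force: [0.8, 0.1, 1.3]
finger_gap: 0.0439
grip_force: 0.0
turn rz 0.1359 (now 13.24, tilt 0.04) shift [-0.505   0.2148  0.1593] tcp [0.2008 0.5119 0.2221] F [0.8 0.1 1.3] gap 0.0439 grip 0.0 t 0.8 q6 0.90
```

```bash
python3 steer.py '0,0,0,0,0,0.068 | 0,0,0,0,0,0.068 | -0.036,0.0153,0,0,0,0 | -0.036,0.0153,0,0,0,0 | -0.036,0.0153,0,0,0,0 | -0.036,0.0153,0,0,0,0 | -0.036,0.0153,0,0,0,0 | -0.036,0.0153,0,0,0,0' >/dev/null
python3 steer.py '-0.036,0.0153,0,0,0,0 | -0.036,0.0153,0,0,0,0 | -0.036,0.0153,0.02,0,0,0 | -0.036,0.0153,0.02,0,0,0 | -0.036,0.0153,0.02,0,0,0 | -0.036,0.0153,0.02,0,0,0 | -0.036,0.0153,0,0,0,0 | -0.036,0.0153,0,0,0,0' 
python3 steer.py '0,0,0,0,0,0 | 0,0,0,0,0,0 | 0,0,0,0,0,0' >/dev/null
python3 g.py .4625 .0295 .063 5.45
```

```text
clock: 2.1
tcp_pos: [0.4608, 0.0373, 0.1454]
eef_rot: [-2.105, -2.329, 0.002]
ft_force: [2.4, 0.1, 1.2]
finger_gap: 0.0403
grip_force: 0.0
turn rz 0.0054 (now 5.76, tilt 0.04) shift [-0.0102  0.0011  0.0833] tcp [0.4605 0.0395 0.1463] F [-0.1 -0.4  0.9] gap 0.0401 grip 0.0 t 2.4 q6 -0.09
```

```bash
python3 steer.py '-0.005,0.0006,0.015,0,0,0.0054 | -0.0052,0.0005,0.016,0,0,0 | 0,0,0,0,0,0 | 0,0,0,0,0,0' >/dev/null
python3 g.py .4625 .0295 .063 5.45
python3 - <<'E'
from h import *
s=imaging.capture("side"); t=imaging.capture("top")
S=cv2.resize(s[150:290,180:320],(560,560),interpolation=cv2.INTER_CUBIC)
cv2.imwrite("pics/p1.png",S[:,:,::-1])
p=manip.read_state()["tcp_pos"]
for dz in(0,-.017): print((proj("side",p+[0,0,dz])-[180,150])*4)
E
```

```text
turn rz 0.0017 (now 5.55, tilt 0.08) shift [-0.0007  0.0002  0.0525] tcp [0.4624 0.0302 0.1155] F [ 0.1  0.4 -0.1] gap 0.0399 grip 0.0 t 2.7 q6 -0.11
[272.95846815 213.21029692]
[273.70352568 240.33678071]
```

View pics/p1.png

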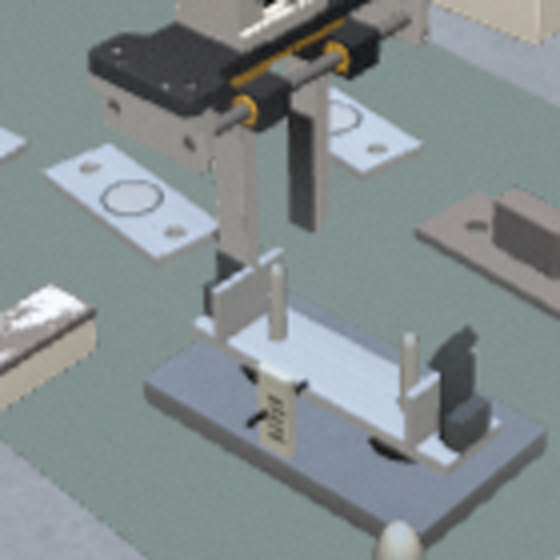

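The fingers straddle the left pin. Their tip midpoint is at about (272,242) in the crop and the pin top at (277,266), which is under 2 mm off. Now descend and close.

```bash
python3 steer.py '0,0,0.013,0,0,0 | 0,0,0.013,0,0,0 | 0,0,0.013,0,0,0 | 0,0,0.0135,0,0,0 | 0,0,0,0,0,0' 
python3 steer.py '0,0,0,0,0,0 | 0,0,0,0,0,0 | 0,0,0,0,0,0 | 0,0,0,0,0,0 | 0,0,0,0,0,0 | 0,0,0,0,0,0 | 0,0,0,0,0,0 | 0,0,0,0,0,0' 0 
python3 g.py .4625 .0295 .063 5.45
```

```text
clock: 3.2
tcp_pos: [0.4622, 0.0297, 0.062]
eef_rot: [-2.111, -2.325, 0.002]
ft_force: [-0.6, -0.9, -0.2]
finger_gap: 0.0401
grip_force: 0.0
clock: 3.87
tcp_pos: [0.4631, 0.0292, 0.0632]
eef_rot: [2.113, 2.325, 0.0]
ft_force: [0.7, 0.4, 1.4]
finger_gap: 0.0093
grip_force: 30.0
turn rz 0.0004 (now 5.48, tilt 0.02) shift [ 0.0003 -0.0006  0.0002] tcp [0.4631 0.0292 0.0632] F [0.7 0.4 1.4] gap 0.0093 grip 30.0 t 3.9 q6 -0.11
```

```bash
python3 steer.py '0,0,-0.001,0,0,0 | 0,0,-0.001,0,0,0 | 0,0,-0.001,0,0,0 | 0,0,-0.001,0,0,0 | 0,0,0,0,0,0' 
python3 steer.py '0,0,-0.001,0,0,0 | 0,0,-0.001,0,0,0 | 0,0,0,0,0,0 | 0,0,0,0,0,0'
```

```text
clock: 4.28
tcp_pos: [0.4631, 0.0292, 0.067]
eef_rot: [2.113, 2.325, 0.0]
ft_force: [5.5, 1.5, -8.8]
finger_gap: 0.0096
grip_force: 30.0
clock: 4.62
tcp_pos: [0.4631, 0.0292, 0.0687]
eef_rot: [2.113, 2.325, 0.0]
ft_force: [7.4, 0.6, -11.5]
finger_gap: 0.0096
grip_force: 30.0
```

```bash
python3 steer.py '0,0,-0.001,0,0,0 | 0,0,0,0,0,0 | 0,0,0,0,0,0 | 0,0,0,0,0,0 | 0,0,0,0,0,0 | 0,0,0,0,0,0 | 0,0,0,0,0,0 | 0,0,0,0,0,0' 
python3 steer.py '0,0,0,0,0,0 | 0,0,0,0,0,0 | 0,0,0,0,0,0 | 0,0,0.002,0,0,0 | 0,0,0.002,0,0,0 | 0,0,0.002,0,0,0 | 0,0,0.001,0,0,0 | 0,0,0,0,0,0'
python3 steer.py '0,0,0,0,0,0 | 0,0,0,0,0,0 | 0,0,0,0,0,0 | 0,0,0,0,0,0' 0.04
python3 g.py .4711 -.0601 .125 5.45
```

```text
clock: 5.28
tcp_pos: [0.4631, 0.0292, 0.0695]
eef_rot: [2.113, 2.325, 0.0]
ft_force: [8.9, 0.9, -13.9]
finger_gap: 0.009
grip_force: 30.0
clock: 5.95
tcp_pos: [0.4631, 0.0292, 0.0632]
eef_rot: [2.113, 2.325, 0.0]
ft_force: [1.4, 0.4, 0.8]
finger_gap: 0.0093
grip_force: 30.0
clock: 6.28
tcp_pos: [0.4628, 0.0292, 0.063]
eef_rot: [-2.113, -2.325, 0.001]
ft_force: [-0.4, -0.1, -0.8]
finger_gap: 0.0325
grip_force: 0.0
turn rz 0.0005 (now 5.48, tilt 0.02) shift [-0.0897 -0.0002 -0.062 ] tcp [0.4628 0.0292 0.063 ] F [-0.4 -0.1 -0.8] gap 0.0325 grip 0.0 t 6.3 q6 -0.11
```

```bash
python3 steer.py '0,0,-0.03,0,0,0 | 0,0,-0.03,0,0,0 | 0,0,0,0,0,0 | -0.03,0,0,0,0,0 | -0.03,0,0,0,0,0 | -0.0297,-0.0002,0,0,0,0 | 0,0,0,0,0,0 | 0,0,0,0,0,0' >/dev/null
python3 g.py .4711 -.0601 .063 5.45
python3 steer.py '0,0,0.015,0,0,0 | 0,0,0.015,0,0,0 | 0,0,0.015,0,0,0 | 0,0,0.015,0,0,0 | 0,0,0,0,0,0 | 0,0,0,0,0,0'
python3 steer.py '0,0,0,0,0,0 | 0,0,0,0,0,0 | 0,0,0,0,0,0 | 0,0,0,0,0,0 | 0,0,0,0,0,0 | 0,0,0,0,0,0 | 0,0,0,0,0,0 | 0,0,0,0,0,0' 0 
python3 steer.py '0,0,-0.001,0,0,0 | 0,0,-0.001,0,0,0 | 0,0,-0.001,0,0,0 | 0,0,-0.001,0,0,0 | 0,0,-0.001,0,0,0 | 0,0,-0.001,0,0,0 | 0,0,0,0,0,0 | 0,0,0,0,0,0'
```

```text
turn rz -0.0019 (now 5.34, tilt 0.03) shift [0.0009 0.0001 0.0598] tcp [ 0.4711 -0.061   0.1228] F [ 0.1  1.2 -0.1] gap 0.0399 grip 0.0 t 7.0 q6 -0.30
clock: 7.45
tcp_pos: [0.471, -0.0592, 0.0629]
eef_rot: [-2.111, -2.325, 0.001]
ft_force: [-0.1, 0.5, -0.0]
finger_gap: 0.04
grip_force: 0.0
clock: 8.12
tcp_pos: [0.472, -0.0601, 0.0635]
eef_rot: [2.112, 2.324, 0.002]
ft_force: [4.7, 1.5, 0.5]
finger_gap: 0.0093
grip_force: 30.0
clock: 8.78
tcp_pos: [0.472, -0.0601, 0.0687]
eef_rot: [2.112, 2.324, 0.002]
ft_force: [10.4, 0.8, -12.2]
finger_gap: 0.0094
grip_force: 30.0
```

```bash
python3 steer.py '0,0,-0.001,0,0,0 | 0,0,0,0,0,0 | 0,0,0,0,0,0 | 0,0,0,0,0,0 | 0,0,0,0,0,0 | 0,0,0,0,0,0 | 0,0,0,0,0,0 | 0,0,0,0,0,0' 
python3 steer.py '0,0,0,0,0,0 | 0,0,0,0,0,0 | 0,0,0,0,0,0 | 0,0,0.002,0,0,0 | 0,0,0.002,0,0,0 | 0,0,0.002,0,0,0 | 0,0,0.001,0,0,0 | 0,0,0,0,0,0'
python3 steer.py '0,0,0,0,0,0 | 0,0,0,0,0,0 | 0,0,0,0,0,0 | 0,0,0,0,0,0' 0.04
python3 steer.py '0,0,-0.035,0,0,0 | 0,0,-0.035,0,0,0 | 0,0,0,0,0,0 | 0,0,0,0,0,0' 0.07
python3 - <<'E'
from h import *
im=imaging.capture("top"); cv2.imwrite("pics/top1.png",im[:,:,::-1])
for lo in(125,135):
  for o in plates("top",im,lo):
    if 200<o[1]<800 and abs(o[2])<600: print(*o)
E
python3 g.py .514 .222 .02 -3.1
```

```text
clock: 9.45
tcp_pos: [0.472, -0.0601, 0.0695]
eef_rot: [2.112, 2.324, 0.002]
ft_force: [12.2, 1.0, -15.0]
finger_gap: 0.0094
grip_force: 30.0
clock: 10.12
tcp_pos: [0.472, -0.0601, 0.0633]
eef_rot: [2.112, 2.324, 0.002]
ft_force: [5.9, 1.5, 0.2]
finger_gap: 0.0095
grip_force: 30.0
clock: 10.45
tcp_pos: [0.4711, -0.0601, 0.063]
eef_rot: [-2.113, -2.325, 0.001]
ft_force: [-0.8, 0.1, 0.5]
finger_gap: 0.0325
grip_force: 0.0
clock: 10.78
tcp_pos: [0.472, -0.0603, 0.1345]
eef_rot: [2.111, 2.323, 0.003]
ft_force: [-0.3, 0.1, -0.8]
finger_gap: 0.0592
grip_force: 0.0
[273. 249.] 466.1 28.6 42.6 45.1 -83.9
[123. 249.] 472.3 373.5 50.6 120.4 9.9
[228. 249.] 457.9 108.2 271.8 326.3 12.8
[398. 229.] 465.2 -215.2 295.4 674.9 -16.8
[417. 172.] 642.4 -303.4 81.3 81.5 -48.5
[198. 166.] 664.4 205.7 50.6 121.1 -3.4
[248. 290.] 371.9 82.8 77.6 101.8 66.1
[273. 249.] 466.0 28.4 41.8 44.5 -84.3
[123. 249.] 472.1 373.4 49.0 119.2 10.0
[422. 274.] 421.4 -304.3 186.0 307.1 -0.6
[190. 230.] 513.9 222.4 49.9 120.0 -3.2
[443. 226.] 514.5 -355.9 50.0 119.8 4.7
[417. 172.] 642.3 -303.5 80.0 80.7 -50.9
[198. 166.] 664.5 205.5 49.5 119.4 -3.6
turn rz 0.1497 (now 5.48, tilt 0.04) shift [0.2841 0.0273 0.1131] tcp [ 0.4713 -0.0601  0.1331] F [-0.4 -0.   0.3] gap 0.0631 grip 0.0 t 10.8 q6 -0.30
```

Run:
```python
from h import *
T=lambda u,v:(243+(u+.5)/6-.5,213+(v+.5)/6-.5)
S=lambda u,v:(210+(u+.5)/5.4545-.5,195+(v+.5)/5.4545-.5)
a=np.radians(5.45); c=np.array([.4675,-.0153]); M=np.array([[np.cos(a),np.sin(a)],[-np.sin(a),np.cos(a)]])
L=lambda X:np.r_[M@(X[:2]-c),X[2]].round(4)
for s in((193,366),(238,378)): print("plate base",L(at("side",S(*s),.018)))
for t,s in (((296,326),(190,250)),((350,322),(240,265)),((322,326),(215,250))): X,e=two(T(*t),S(*s)); print("plate top",L(X),e)
for z in(.03,.04,.05): print(z,L(at("top",T(322,325),z)),L(at("top",T(322,348),z)))
for z in(.02,.028,.034): print("rod side",z,L(at("side",S(247,280),z)),L(at("side",S(178,328),z)))
for z in(.02,.028,.034): print("rod top",z,L(at("top",T(299,270),z)),L(at("top",T(311,380),z)))
```

```text
plate base [-0.0555  0.0062  0.018 ]
plate base [-0.0495 -0.0111  0.018 ]
plate top [-0.0477  0.0104  0.0671] 0.004200463995846399
plate top [-0.0468 -0.0104  0.0701] 0.0006618712911466199
plate top [-0.0477  0.0001  0.0722] 0.0006306356701793544
0.03 [-0.044  -0.0011  0.03  ] [-0.0524 -0.0001  0.03  ]
0.04 [-0.0448 -0.0008  0.04  ] [-0.0531  0.0001  0.04  ]
0.05 [-0.0455 -0.0006  0.05  ] [-0.0537  0.0003  0.05  ]
rod side 0.02 [-0.0065  0.0234  0.02  ] [-0.0449  0.0239  0.02  ]
rod side 0.028 [-0.0136  0.0168  0.028 ] [-0.0516  0.0172  0.028 ]
rod side 0.034 [-0.019   0.0118  0.034 ] [-0.0566  0.0122  0.034 ]
rod top 0.02 [-0.0221  0.005   0.02  ] [-0.063  0.005  0.02 ]
rod top 0.028 [-0.0228  0.0051  0.028 ] [-0.0634  0.0051  0.028 ]
rod top 0.034 [-0.0234  0.0052  0.034 ] [-0.0638  0.0052  0.034 ]
```

The pointer rod lies at about y=+5 mm of the nest, at floor height, and the white plate spans y=±11 mm. So I'll grip each frame 25 mm off centre, towards -y, to keep the fingers clear of both.

```bash
python3 g.py .5126 .1973 .0185 -3.15
python3 steer.py '0,0,0,0,0,0.075 | 0,0,0,0,0,0.075 | 0.035,0.003,0,0,0,0 | 0.035,0.003,0,0,0,0 | 0.035,0.003,0,0,0,0 | 0.035,0.003,0,0,0,0 | 0.035,0.003,0,0,0,0 | 0.035,0.003,0,0,0,0' 0.07 >/dev/null
python3 steer.py '0.035,0.003,0,0,0,0 | 0,0,0,0,0,0 | 0,0,0,0,0,0 | 0,0,0,0,0,0' >/dev/null
python3 g.py .5126 .1973 .0185 -3.15
```

```text
turn rz 0.1506 (now 5.48, tilt 0.04) shift [0.2593 0.027  0.1146] tcp [ 0.4713 -0.0601  0.1331] F [-0.4 -0.   0.3] gap 0.0631 grip 0.0 t 10.8 q6 -0.30
turn rz 0.0008 (now -3.11, tilt 0.13) shift [0.015  0.007  0.1133] tcp [0.505  0.1828 0.1319] F [-0.3  0.9 -0.9] gap 0.0700 grip 0.0 t 11.8 q6 0.33
```

```bash
python3 steer.py '0.015,0.007,0.02,0,0,0 | 0,0,0.02,0,0,0 | 0,0,0.02,0,0,0 | 0,0,0.02,0,0,0 | 0,0,0.0,0,0,0 | 0,0,0,0,0,0 | 0,0,0,0,0,0 | 0,0,0,0,0,0' >/dev/null
python3 g.py .5126 .1973 .0185 -3.15
```

```text
turn rz -0.0000 (now -3.15, tilt 0.11) shift [-0.0006 -0.0016  0.036 ] tcp [0.5141 0.1978 0.0545] F [ 0.5  0.5 -0. ] gap 0.0700 grip 0.0 t 12.5 q6 0.36
```

```bash
python3 steer.py '-0.0006,-0.0016,0.012,0,0,0 | 0,0,0.012,0,0,0 | 0,0,0.01,0,0,0 | 0,0,0.001,0,0,0 | 0,0,0,0,0,0 | 0,0,0,0,0,0 | 0,0,0,0,0,0' >/dev/null
python3 g.py .5126 .1973 .0185 -3.15
python3 steer.py '0,0,0,0,0,0 | 0,0,0,0,0,0 | 0,0,0,0,0,0 | 0,0,0,0,0,0 | 0,0,0,0,0,0 | 0,0,0,0,0,0 | 0,0,0,0,0,0' 0 >/dev/null
python3 g.py .5126 .1973 .0185 -3.15
python3 steer.py '0,0,-0.02,0,0,0 | 0,0,-0.03,0,0,0 | 0,0,-0.03,0,0,0 | 0,0,-0.03,0,0,0 | 0,0,0,0,0,0 | 0,0,0,0,0,0'
python3 g.py .4702 -.0402 .12 5.45
```

```text
turn rz 0.0006 (now -3.12, tilt 0.00) shift [-0.0002  0.0008 -0.0005] tcp [0.5118 0.1975 0.018 ] F [ 0.2  0.  -0.2] gap 0.0700 grip 0.0 t 13.1 q6 0.36
turn rz 0.0005 (now -3.12, tilt 0.01) shift [-0.0001  0.0008 -0.0004] tcp [0.5118 0.1975 0.0181] F [0.3 0.7 0.1] gap 0.0494 grip 30.0 t 13.7 q6 0.36
clock: 14.17
tcp_pos: [0.5123, 0.1976, 0.1293]
eef_rot: [2.28, 2.159, 0.004]
ft_force: [-0.2, 0.3, -1.4]
finger_gap: 0.0493
grip_force: 30.0
turn rz -0.1495 (now -3.11, tilt 0.16) shift [-0.2328 -0.0645  0.0089] tcp [0.5123 0.1976 0.1293] F [-0.2  0.3 -1.4] gap 0.0493 grip 30.0 t 14.2 q6 0.36
```

```bash
python3 steer.py '0,0,0,0,0,-0.075 | 0,0,0,0,0,-0.0745 | -0.029,-0.008,0,0,0,0 | -0.029,-0.008,0,0,0,0 | -0.029,-0.008,0,0,0,0 | -0.029,-0.008,0,0,0,0 | -0.029,-0.008,0,0,0,0 | -0.029,-0.008,0,0,0,0' >/dev/null
python3 steer.py '-0.029,-0.008,0,0,0,0 | -0.029,-0.008,0,0,0,0 | 0,0,0,0,0,0 | 0,0,0,0,0,0 | 0,0,0,0,0,0' >/dev/null
python3 g.py .4702 -.0402 .12 5.45
```

```text
turn rz -0.0004 (now 5.43, tilt 0.09) shift [-0.001   0.0004  0.0071] tcp [ 0.4697 -0.0392  0.1271] F [ 0.1  0.5 -0.9] gap 0.0493 grip 30.0 t 15.2 q6 -0.26
```

```bash
python3 steer.py '-0.001,0.0004,0.01,0,0,0 | 0,0,0.01,0,0,0 | 0,0,0,0,0,0 | 0,0,0,0,0,0 | 0,0,0,0,0,0' >/dev/null
python3 g.py .4702 -.0402 .056 5.45
python3 steer.py '0,0,0.005,0,0,0 | 0,0,0.005,0,0,0 | 0,0,0.005,0,0,0 | 0,0,0,0,0,0 | 0,0,0,0,0,0'
python3 g.py .4702 -.0402 .056 5.45
```

```text
turn rz 0.0005 (now 5.48, tilt 0.02) shift [ 0.     -0.0004  0.0519] tcp [ 0.4706 -0.0402  0.1079] F [ 0.7  0.2 -0.8] gap 0.0496 grip 30.0 t 15.7 q6 -0.26
clock: 16.08
tcp_pos: [0.4704, -0.0405, 0.0927]
eef_rot: [-2.113, -2.324, 0.001]
ft_force: [0.3, 0.9, -0.8]
finger_gap: 0.0494
grip_force: 30.0
turn rz -0.0001 (now 5.44, tilt 0.04) shift [ 0.0003 -0.0002  0.0367] tcp [ 0.4704 -0.0405  0.0927] F [ 0.3  0.9 -0.8] gap 0.0494 grip 30.0 t 16.1 q6 -0.26
```

Frame bottom is at 0.075, already about 9 mm below the pin tops with no force, so both holes are threaded. I'll carry on down.

```bash
python3 steer.py '0,0,0.008,0,0,0 | 0,0,0.008,0,0,0 | 0,0,0.008,0,0,0 | 0,0,0.006,0,0,0 | 0,0,0,0,0,0 | 0,0,0,0,0,0'
python3 steer.py '0,0,0.002,0,0,0 | 0,0,0.002,0,0,0 | 0,0,0.002,0,0,0 | 0,0,0,0,0,0 | 0,0,0,0,0,0'
python3 g.py .4702 -.0402 .056 5.45
```

```text
clock: 16.58
tcp_pos: [0.4705, -0.0405, 0.0627]
eef_rot: [-2.113, -2.324, 0.001]
ft_force: [-0.0, 0.3, 0.0]
finger_gap: 0.0494
grip_force: 30.0
clock: 17.0
tcp_pos: [0.4706, -0.0405, 0.0571]
eef_rot: [2.113, 2.325, 0.0]
ft_force: [0.1, 0.4, -2.0]
finger_gap: 0.0494
grip_force: 30.0
turn rz -0.0000 (now 5.45, tilt 0.00) shift [ 0.0004 -0.0004  0.0011] tcp [ 0.4706 -0.0405  0.0571] F [ 0.1  0.4 -2. ] gap 0.0494 grip 30.0 t 17.0 q6 -0.26
```

Release with a 62 mm opening, rise, and take a look.

```bash
python3 steer.py '0,0,0,0,0,0 | 0,0,0,0,0,0 | 0,0,0,0,0,0 | 0,0,0,0,0,0' 0.062
python3 steer.py '0,0,-0.02,0,0,0 | 0,0,-0.03,0,0,0 | 0,0,-0.03,0,0,0 | 0,0,0,0,0,0' 0.07 >/dev/null
python3 - <<'E'
from h import *
im=imaging.capture("top"); s=imaging.capture("side")
cv2.imwrite("pics/top2.png",im[:,:,::-1])
print(plates("top",im,135))
x=np.hstack([cv2.resize(s[170:310,200:330],(520,560),interpolation=cv2.INTER_CUBIC)])
cv2.imwrite("pics/s2.png",x[:,:,::-1])
E
```

```text
clock: 17.33
tcp_pos: [0.4707, -0.0405, 0.0572]
eef_rot: [2.113, 2.324, 0.0]
ft_force: [-0.5, 0.2, -0.3]
finger_gap: 0.0616
grip_force: 0.0
[(array([245., 294.]), 375.7, 90.2, 53.2, 101.4, 68.4), (array([123., 249.]), 472.1, 373.4, 49.1, 119.2, 10.0), (array([416., 272.]), 428.4, -300.5, 198.6, 348.2, -0.2), (array([444., 226.]), 514.4, -355.9, 49.9, 119.8, 5.1), (array([417., 172.]), 642.5, -303.7, 80.3, 80.5, -36.8), (array([198., 166.]), 664.5, 205.5, 49.5, 119.4, -3.6), (array([327.,  82.]), 870.0, -100.0, 26.8, 75.9, 89.9), (array([356.,  81.]), 869.9, -170.0, 26.8, 76.7, -90.0), (array([385.,  81.]), 869.7, -240.1, 27.2, 76.6, -89.4), (array([414.,  80.]), 870.1, -310.3, 26.7, 76.5, 89.6), (array([29., 77.]), 896.0, 619.0, 76.4, 165.6, -5.7), (array([155.,  69.]), 908.8, 316.4, 117.3, 233.3, 5.8)]
```

View pics/s2.png

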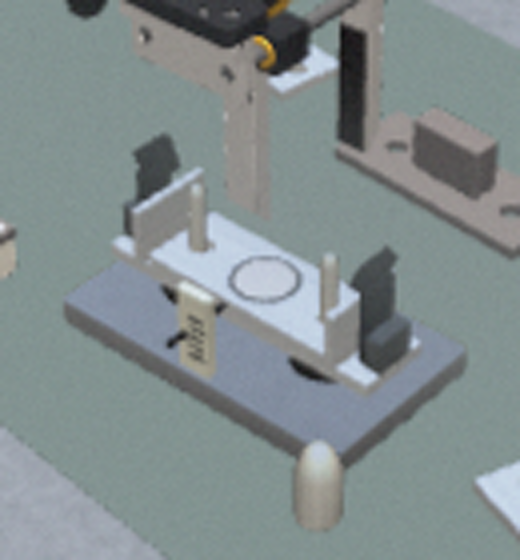

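The first frame lies flat over both pins, with its glass ring at (265,278) in the crop. Next is the right-hand frame, measured inside its own window.

```bash
python3 - <<'E'
from h import *
im=imaging.capture("top"); 
for lo in(130,136,140):
    m=np.zeros_like(im); m[222:265,355:420]=im[222:265,355:420]; print(plates("top",m,lo))
E
python3 g.py 0 0 0.1 5.45
```

```text
[(array([387., 244.]), 476.6, -226.3, 96.2, 145.7, -1.0)]
[(array([383., 242.]), 476.6, -226.2, 95.6, 145.9, -0.7)]
[(array([389., 243.]), 476.3, -231.0, 50.8, 121.3, -14.3)]
turn rz -0.0000 (now 5.45, tilt 0.00) shift [ 0.085  -0.4645  0.0367] tcp [ 0.4704 -0.0405  0.1367] F [-0.3  0.5 -1.6] gap 0.0698 grip 0.0 t 17.8 q6 -0.26
```

```bash
python3 g.py .4701 -.2554 .0185 -14.3
python3 steer.py '0,0,0,0,0,0.115 | 0,0,0,0,0,0.115 | 0,0,0,0,0,0.1147 | -0.03,0,0,0,0,0 | -0.03,0,0,0,0,0 | -0.03,0,0,0,0,0 | -0.03,0,0,0,0,0 | -0.03,0,0,0,0,0' >/dev/null
python3 g.py .4701 -.2554 .0185 -14.3
```

```text
turn rz 0.3447 (now 5.45, tilt 0.00) shift [-0.2083  0.0528  0.1182] tcp [ 0.4704 -0.0405  0.1367] F [-0.3  0.5 -1.6] gap 0.0698 grip 0.0 t 17.8 q6 -0.26
turn rz 0.0002 (now -14.29, tilt 0.13) shift [-0.0572  0.0536  0.1171] tcp [ 0.4325 -0.1869  0.1357] F [0.8 0.3 0.1] gap 0.0698 grip 0.0 t 18.5 q6 -0.24
```

```bash
python3 steer.py '-0.027,0.025,0.01,0,0,0 | -0.027,0.0286,0.02,0,0,0 | 0,0,0.02,0,0,0 | 0,0,0.02,0,0,0 | 0,0,0.01,0,0,0 | 0,0,0,0,0,0 | 0,0,0,0,0,0 | 0,0,0,0,0,0' >/dev/null
python3 g.py .4701 -.2554 .0185 -14.3
```

```text
turn rz 0.0004 (now -14.28, tilt 0.07) shift [-0.006   0.0002  0.0406] tcp [ 0.4714 -0.2496  0.0591] F [ 0.2  0.1 -0. ] gap 0.0696 grip 0.0 t 19.1 q6 -0.31
```

```bash
python3 steer.py '-0.006,0,0.01,0,0,0 | 0,0,0.01,0,0,0 | 0,0,0.01,0,0,0 | 0,0,0.008,0,0,0 | 0,0,0,0,0,0 | 0,0,0,0,0,0 | 0,0,0,0,0,0' >/dev/null
python3 g.py .4701 -.2554 .0185 -14.3
```

```text
turn rz 0.0001 (now -14.29, tilt 0.01) shift [0.0001 0.0004 0.0018] tcp [ 0.4696 -0.2554  0.0203] F [0.4 0.8 0.5] gap 0.0701 grip 0.0 t 19.7 q6 -0.32
```

```bash
python3 steer.py '0,0,0.0018,0,0,0 | 0,0,0,0,0,0 | 0,0,0,0,0,0' >/dev/null
python3 steer.py '0,0,0,0,0,0 | 0,0,0,0,0,0 | 0,0,0,0,0,0 | 0,0,0,0,0,0 | 0,0,0,0,0,0 | 0,0,0,0,0,0 | 0,0,0,0,0,0' 0 >/dev/null
python3 g.py .4701 -.2554 .0185 -14.3
python3 steer.py '0,0,-0.02,0,0,0 | 0,0,-0.03,0,0,0 | 0,0,-0.03,0,0,0 | 0,0,-0.03,0,0,0 | 0,0,0,0,0,0 | 0,0,0,0,0,0' >/dev/null
python3 g.py .4702 -.0402 .12 5.45
```

```text
turn rz -0.0001 (now -14.30, tilt 0.00) shift [ 0.0001  0.0006 -0.    ] tcp [ 0.4695 -0.2554  0.0185] F [ 0.6 -0.3  1.4] gap 0.0496 grip 30.0 t 20.6 q6 -0.32
turn rz -0.3447 (now -14.30, tilt 0.15) shift [0.2145 0.0207 0.0094] tcp [ 0.4699 -0.2557  0.1295] F [ 0.3 -0.1 -1.3] gap 0.0495 grip 30.0 t 21.1 q6 -0.32
```

```bash
python3 steer.py '0,0,0,0,0,-0.115 | 0,0,0,0,0,-0.115 | 0,0,0,0,0,-0.1147 | 0.0268,0.0026,0,0,0,0 | 0.0268,0.0026,0,0,0,0 | 0.0268,0.0026,0,0,0,0 | 0.0268,0.0026,0,0,0,0 | 0.0268,0.0026,0,0,0,0' >/dev/null
python3 steer.py '0.0268,0.0026,0,0,0,0 | 0.0268,0.0026,0,0,0,0 | 0.0268,0.0026,0,0,0,0 | 0,0,0,0,0,0 | 0,0,0,0,0,0 | 0,0,0,0,0,0' >/dev/null
python3 g.py .4702 -.0402 .11 5.45
```

```text
turn rz 0.0002 (now 5.46, tilt 0.09) shift [0.     0.0007 0.0175] tcp [ 0.4695 -0.0403  0.1275] F [-1.1 -0.9  0.2] gap 0.0492 grip 30.0 t 22.2 q6 -0.26
```

```bash
python3 steer.py '0,0.0007,0.01,0,0,0 | 0,0,0.01,0,0,0 | 0,0,0.005,0,0,0 | 0,0,0.005,0,0,0 | 0,0,0.004,0,0,0 | 0,0,0,0,0,0 | 0,0,0,0,0,0'
python3 g.py .4702 -.0402 .065 5.45
```

```text
clock: 22.82
tcp_pos: [0.4705, -0.04, 0.0943]
eef_rot: [-2.113, -2.324, 0.0]
ft_force: [0.1, -0.4, -0.2]
finger_gap: 0.0496
grip_force: 30.0
turn rz -0.0001 (now 5.44, tilt 0.01) shift [-0.0002 -0.0004  0.0293] tcp [ 0.4705 -0.04    0.0943] F [ 0.1 -0.4 -0.2] gap 0.0496 grip 30.0 t 22.8 q6 -0.26
```

```bash
python3 steer.py '0,0,0.008,0,0,0 | 0,0,0.008,0,0,0 | 0,0,0.006,0,0,0 | 0,0,0,0,0,0 | 0,0,0,0,0,0'
python3 steer.py '0,0,0.003,0,0,0 | 0,0,0.003,0,0,0 | 0,0,0.001,0,0,0 | 0,0,0,0,0,0 | 0,0,0,0,0,0'
python3 steer.py '0,0,0,0,0,0 | 0,0,0,0,0,0 | 0,0,0,0,0,0 | 0,0,0,0,0,0' 0.062
python3 steer.py '0,0,-0.02,0,0,0 | 0,0,-0.03,0,0,0 | 0,0,-0.02,0,0,0 | 0,0,0,0,0,0 | 0,0,0,0,0,0' 0.07 >/dev/null
python3 - <<'E'
from h import *
im=imaging.capture("top"); s=imaging.capture("side")
for o in plates("top",im,137):
    if 200<o[1]<800 and abs(o[2])<600: print(*o)
x=np.vstack([cv2.resize(s[190:300,200:330],None,fx=4,fy=4,interpolation=cv2.INTER_CUBIC)])
cv2.imwrite("pics/s3.png",x[:,:,::-1])
E
python3 g.py .4678 .3488 .02 10
```

```text
clock: 23.23
tcp_pos: [0.4704, -0.0399, 0.072]
eef_rot: [-2.113, -2.324, 0.001]
ft_force: [0.0, -0.7, -0.4]
finger_gap: 0.0494
grip_force: 30.0
clock: 23.65
tcp_pos: [0.4706, -0.0399, 0.0654]
eef_rot: [2.113, 2.324, 0.0]
ft_force: [-1.0, -0.4, 0.1]
finger_gap: 0.0496
grip_force: 30.0
clock: 23.98
tcp_pos: [0.4706, -0.0399, 0.0655]
eef_rot: [2.113, 2.324, 0.0]
ft_force: [0.2, 0.5, -0.3]
finger_gap: 0.0619
grip_force: 0.0
[403. 273.] 406.9 -269.9 156.3 287.5 -0.6
[123. 249.] 472.0 373.3 49.0 118.8 10.0
[443. 226.] 514.5 -355.9 49.4 119.6 4.9
[417. 172.] 642.4 -303.5 79.9 80.1 -45.9
[198. 166.] 664.2 205.5 48.9 119.3 -3.7
turn rz -0.0794 (now 5.45, tilt 0.07) shift [0.3831 0.0653 0.1146] tcp [ 0.4701 -0.0399  0.1346] F [-0.8 -0.   0.2] gap 0.0697 grip 0.0 t 24.5 q6 -0.26
```

```bash
python3 g.py .4763 .3487 .0185 10
python3 steer.py '0,0,0,0,0,-0.0794 | 0.03,0.0057,0,0,0,0 | 0.03,0.0057,0,0,0,0 | 0.03,0.0057,0,0,0,0 | 0.03,0.0057,0,0,0,0 | 0.03,0.0057,0,0,0,0 | 0.03,0.0057,0,0,0,0 | 0.03,0.0057,0,0,0,0' >/dev/null
python3 steer.py '0.03,0.0057,0,0,0,0 | 0.03,0.0057,0,0,0,0 | 0.03,0.0057,0,0,0,0 | 0.03,0.0057,0,0,0,0 | 0.03,0.0057,0,0,0,0 | 0,0,0,0,0,0 | 0,0,0,0,0,0 | 0,0,0,0,0,0' >/dev/null
python3 g.py .4763 .3487 .0185 10
```

```text
turn rz -0.0794 (now 5.45, tilt 0.07) shift [0.3815 0.0737 0.1161] tcp [ 0.4701 -0.0399  0.1346] F [-0.8 -0.   0.2] gap 0.0697 grip 0.0 t 24.5 q6 -0.26
turn rz 0.0001 (now 10.01, tilt 0.12) shift [0.0224 0.0055 0.1157] tcp [0.475  0.3258 0.1342] F [ 0.5 -0.3 -0.2] gap 0.0696 grip 0.0 t 25.8 q6 0.36
```

```bash
python3 steer.py '0.0225,0.0055,0.02,0,0,0 | 0,0,0.02,0,0,0 | 0,0,0.02,0,0,0 | 0,0,0.01,0,0,0 | 0,0,0.01,0,0,0 | 0,0,0,0,0,0 | 0,0,0,0,0,0 | 0,0,0,0,0,0' >/dev/null
python3 g.py .4763 .3487 .0185 10
```

```text
turn rz -0.0004 (now 9.98, tilt 0.09) shift [-0.0007 -0.0014  0.038 ] tcp [0.4775 0.3496 0.0565] F [0.2 0.3 0.6] gap 0.0702 grip 0.0 t 26.5 q6 0.40
```

```bash
python3 steer.py '-0.0007,-0.001,0.01,0,0,0 | 0,0,0.01,0,0,0 | 0,0,0.01,0,0,0 | 0,0,0.006,0,0,0 | 0,0,0,0,0,0 | 0,0,0,0,0,0 | 0,0,0,0,0,0' >/dev/null
python3 g.py .4763 .3487 .0185 10
```

```text
turn rz -0.0001 (now 10.00, tilt 0.02) shift [-0.0001  0.0003  0.0006] tcp [0.476  0.3487 0.0191] F [ 0.2 -0.9 -0.3] gap 0.0699 grip 0.0 t 27.1 q6 0.40
```

View pics/s3.png

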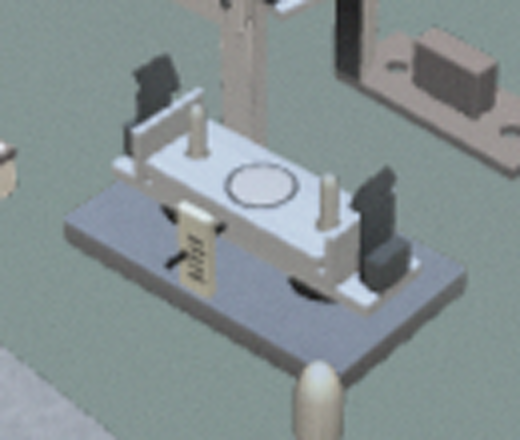

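Two frames are stacked flat, with the top ring at (262,185) in the crop and the pins through both holes. Now I'll pick up the third.

```bash
python3 steer.py '0,0,0,0,0,0 | 0,0,0,0,0,0 | 0,0,0,0,0,0 | 0,0,0,0,0,0 | 0,0,0,0,0,0 | 0,0,0,0,0,0 | 0,0,0,0,0,0' 0 >/dev/null
python3 g.py .4763 .3487 .0185 10
python3 steer.py '0,0,-0.02,0,0,0 | 0,0,-0.03,0,0,0 | 0,0,-0.03,0,0,0 | 0,0,-0.03,0,0,0 | 0,0,0,0,0,0 | 0,0,0,0,0,0' >/dev/null
python3 g.py .4702 -.0402 .12 5.45
python3 steer.py '0,0,0,0,0,0.0794 | -0.03,-0.0022,0,0,0,0 | -0.03,-0.0022,0,0,0,0 | -0.03,-0.0022,0,0,0,0 | -0.03,-0.0022,0,0,0,0 | -0.03,-0.0022,0,0,0,0 | -0.03,-0.0022,0,0,0,0 | -0.03,-0.0022,0,0,0,0' >/dev/null
python3 steer.py '-0.03,-0.0022,0,0,0,0 | -0.03,-0.0022,0,0,0,0 | -0.03,-0.0022,0,0,0,0 | -0.03,-0.0022,0,0,0,0 | -0.03,-0.0022,0,0,0,0 | 0,0,0,0,0,0 | 0,0,0,0,0,0 | 0,0,0,0,0,0' >/dev/null
python3 g.py .4702 -.0402 .12 5.45
```

```text
turn rz -0.0001 (now 10.00, tilt 0.01) shift [-0.0001  0.0002  0.001 ] tcp [0.4761 0.3488 0.0195] F [-0.2 -1.   0. ] gap 0.0492 grip 30.0 t 27.7 q6 0.40
turn rz 0.0794 (now 10.00, tilt 0.16) shift [-0.3869 -0.0433  0.0103] tcp [0.4765 0.3491 0.1308] F [ 1.  -0.2 -2. ] gap 0.0493 grip 30.0 t 28.2 q6 0.40
turn rz -0.0003 (now 5.43, tilt 0.09) shift [-0.027  -0.0159  0.0085] tcp [ 0.4835 -0.0118  0.1285] F [-0.1  0.1 -0.1] gap 0.0495 grip 30.0 t 29.5 q6 -0.20
```

```bash
python3 steer.py '-0.014,-0.008,0,0,0,0 | -0.013,-0.008,0,0,0,0 | 0,0,0,0,0,0 | 0,0,0,0,0,0 | 0,0,0,0,0,0' >/dev/null
python3 g.py .4702 -.0402 .105 5.45
```

```text
turn rz 0.0007 (now 5.49, tilt 0.01) shift [-0.0006 -0.0006  0.0242] tcp [ 0.4708 -0.0396  0.1292] F [-0.8  1.  -0.3] gap 0.0496 grip 30.0 t 29.9 q6 -0.26
```

```bash
python3 steer.py '-0.0006,-0.0004,0.01,0,0,0 | 0,0,0.01,0,0,0 | 0,0,0.005,0,0,0 | 0,0,0.005,0,0,0 | 0,0,0.004,0,0,0 | 0,0,0,0,0,0 | 0,0,0,0,0,0'
python3 steer.py '0,0,0.005,0,0,0 | 0,0,0.005,0,0,0 | 0,0,0.003,0,0,0 | 0,0,0,0,0,0 | 0,0,0,0,0,0'
python3 g.py .4702 -.0402 .0738 5.45
```

```text
clock: 30.5
tcp_pos: [0.47, -0.0407, 0.0951]
eef_rot: [-2.113, -2.323, -0.0]
ft_force: [-0.9, 5.6, -0.3]
finger_gap: 0.0492
grip_force: 30.0
clock: 30.92
tcp_pos: [0.4703, -0.0406, 0.0826]
eef_rot: [-2.113, -2.324, -0.001]
ft_force: [-0.4, 6.8, 3.0]
finger_gap: 0.0492
grip_force: 30.0
turn rz -0.0001 (now 5.44, tilt 0.06) shift [ 0.0004 -0.0001  0.0088] tcp [ 0.4703 -0.0406  0.0826] F [-0.4  6.8  3. ] gap 0.0492 grip 30.0 t 30.9 q6 -0.26
```

A lateral force of 7 N along +y shows the frame rubbing on the pins. I'll ease 1.5 mm towards +y.

```bash
python3 steer.py '0.0008,0,0,0,0,0 | 0.0007,0,0,0,0,0 | 0,0,0,0,0,0 | 0,0,0,0,0,0'
python3 g.py .4702 -.0402 .0738 5.45
```

```text
clock: 31.25
tcp_pos: [0.4701, -0.0398, 0.0824]
eef_rot: [2.113, 2.324, -0.0]
ft_force: [-0.5, 0.0, -1.0]
finger_gap: 0.0494
grip_force: 30.0
turn rz 0.0000 (now 5.45, tilt 0.02) shift [-0.0004  0.      0.0086] tcp [ 0.4701 -0.0398  0.0824] F [-0.5  0.  -1. ] gap 0.0494 grip 30.0 t 31.2 q6 -0.26
```

```bash
python3 steer.py '0.0004,0,0.003,0,0,0 | 0,0,0.003,0,0,0 | 0,0,0.002,0,0,0 | 0,0,0,0,0,0 | 0,0,0,0,0,0'
python3 steer.py '0,0,0.0005,0,0,0 | 0,0,0,0,0,0 | 0,0,0,0,0,0'
python3 steer.py '0,0,0,0,0,0 | 0,0,0,0,0,0 | 0,0,0,0,0,0 | 0,0,0,0,0,0' 0.062
python3 steer.py '0,0,-0.02,0,0,0 | 0,0,-0.03,0,0,0 | 0,0,-0.01,0,0,0 | 0,0,0,0,0,0 | 0,0,0,0,0,0' 0.07 >/dev/null
python3 - <<'E'
from h import *
im=imaging.capture("top"); s=imaging.capture("side")
for o in plates("top",im,137):
    if 200<o[1]<800 and abs(o[2])<600: print(*o)
x=np.vstack([cv2.resize(s[190:300,200:330],None,fx=4,fy=4,interpolation=cv2.INTER_CUBIC)])
cv2.imwrite("pics/s4.png",x[:,:,::-1])
E
python3 g.py .6627 .1805 .0185 -3.65
```

```text
clock: 31.67
tcp_pos: [0.47, -0.0393, 0.0742]
eef_rot: [-2.113, -2.324, 0.0]
ft_force: [0.7, -1.1, -0.8]
finger_gap: 0.0498
grip_force: 30.0
clock: 31.92
tcp_pos: [0.4701, -0.0393, 0.0739]
eef_rot: [2.113, 2.324, 0.0]
ft_force: [-0.7, -0.1, -0.2]
finger_gap: 0.0489
grip_force: 30.0
clock: 32.25
tcp_pos: [0.4701, -0.0393, 0.0739]
eef_rot: [2.113, 2.324, 0.0]
ft_force: [0.4, 1.1, 0.2]
finger_gap: 0.0619
grip_force: 0.0
[404. 273.] 406.0 -273.6 152.4 299.3 0.1
[444. 226.] 514.4 -356.0 49.6 119.9 5.0
[417. 172.] 642.4 -303.5 79.9 80.1 -46.4
[198. 166.] 664.2 205.5 48.9 119.3 -3.6
turn rz 0.1589 (now 5.45, tilt 0.11) shift [0.2315 0.1791 0.1138] tcp [ 0.4695 -0.0392  0.1326] F [-0.5  0.6 -0. ] gap 0.0700 grip 0.0 t 32.8 q6 -0.26
```

View pics/s4.png

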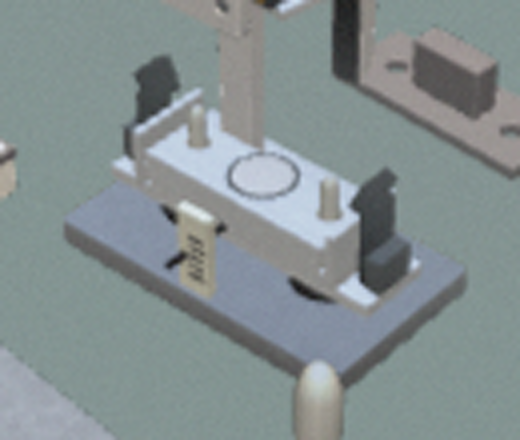

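Three frames are stacked flat, with the ring at (264,176) in the crop. Now the last one, at (0.664, 0.2055).

```bash
python3 steer.py '0,0,0,0,0,0.08 | 0,0,0,0,0,0.079 | 0.026,0.02,0,0,0,0 | 0.026,0.02,0,0,0,0 | 0.026,0.02,0,0,0,0 | 0.026,0.02,0,0,0,0 | 0.026,0.02,0,0,0,0 | 0.026,0.02,0,0,0,0' >/dev/null
python3 steer.py '0.026,0.02,0,0,0,0 | 0.026,0.02,0,0,0,0 | 0.0235,0.019,0,0,0,0 | 0,0,0.02,0,0,0 | 0,0,0.02,0,0,0 | 0,0,0.02,0,0,0 | 0,0,0,0,0,0 | 0,0,0,0,0,0' >/dev/null
python3 g.py .6627 .1805 .0185 -3.6
```

```text
turn rz -0.0011 (now -3.66, tilt 0.20) shift [0.0004 0.0002 0.0535] tcp [0.6627 0.1801 0.072 ] F [ 0.5  1.  -0.6] gap 0.0700 grip 0.0 t 34.1 q6 0.28
```

```bash
python3 steer.py '0.0003,0,0.015,0,0,0 | 0,0,0.015,0,0,0 | 0,0,0.01,0,0,0 | 0,0,0.01,0,0,0 | 0,0,0,0,0,0 | 0,0,0,0,0,0 | 0,0,0,0,0,0' >/dev/null
python3 g.py .6627 .1805 .0185 -3.6
```

```text
turn rz -0.0011 (now -3.66, tilt 0.05) shift [-0.0003 -0.0012  0.0061] tcp [0.6639 0.1807 0.0246] F [ 0.3 -0.2  0.6] gap 0.0703 grip 0.0 t 34.7 q6 0.28
```

```bash
python3 steer.py '0,-0.0008,0.003,0,0,0 | 0,0,0.002,0,0,0 | 0,0,0,0,0,0 | 0,0,0,0,0,0' >/dev/null
python3 steer.py '0,0,0,0,0,0 | 0,0,0,0,0,0 | 0,0,0,0,0,0 | 0,0,0,0,0,0 | 0,0,0,0,0,0 | 0,0,0,0,0,0 | 0,0,0,0,0,0' 0 >/dev/null
python3 g.py .6627 .1805 .0185 -3.6
python3 steer.py '0,0,-0.02,0,0,0 | 0,0,-0.03,0,0,0 | 0,0,-0.03,0,0,0 | 0,0,-0.03,0,0,0 | 0,0,0,0,0,0 | 0,0,0,0,0,0' >/dev/null
python3 g.py .4702 -.0394 .12 5.45
```

```text
turn rz -0.0011 (now -3.66, tilt 0.01) shift [-0.0002 -0.0001  0.0005] tcp [0.6628 0.1807 0.019 ] F [ 0.  -0.6  0.9] gap 0.0497 grip 30.0 t 35.6 q6 0.28
turn rz -0.1590 (now -3.66, tilt 0.17) shift [-0.2009 -0.2132  0.0098] tcp [0.6633 0.1808 0.1306] F [ 0.2 -0.2 -1.1] gap 0.0494 grip 30.0 t 36.1 q6 0.28
```

```bash
python3 steer.py '0,0,0,0,0,-0.08 | 0,0,0,0,0,-0.079 | -0.02,-0.0213,0,0,0,0 | -0.02,-0.0213,0,0,0,0 | -0.02,-0.0213,0,0,0,0 | -0.02,-0.0213,0,0,0,0 | -0.02,-0.0213,0,0,0,0 | -0.02,-0.0213,0,0,0,0' >/dev/null
python3 steer.py '-0.02,-0.0213,0,0,0,0 | -0.02,-0.0213,0,0,0,0 | -0.02,-0.0213,0,0,0,0 | -0.02,-0.0213,0,0,0,0 | 0,0,0,0,0,0 | 0,0,0,0,0,0 | 0,0,0,0,0,0' >/dev/null
python3 g.py .4702 -.0396 .105 5.45
```

```text
turn rz -0.0003 (now 5.43, tilt 0.06) shift [-0.0012  0.0005  0.0233] tcp [ 0.4696 -0.0384  0.1283] F [ 0.1 -0.2 -0.4] gap 0.0498 grip 30.0 t 37.4 q6 -0.25
```

```bash
python3 steer.py '-0.001,0.0005,0.01,0,0,0 | 0,0,0.01,0,0,0 | 0,0,0.004,0,0,0 | 0,0,0.004,0,0,0 | 0,0,0.004,0,0,0 | 0,0,0,0,0,0 | 0,0,0,0,0,0'
python3 g.py .4702 -.0396 .081 5.45
```

```text
clock: 37.93
tcp_pos: [0.4702, -0.0395, 0.0968]
eef_rot: [-2.113, -2.324, 0.0]
ft_force: [-0.1, 0.0, -0.6]
finger_gap: 0.0496
grip_force: 30.0
turn rz 0.0001 (now 5.45, tilt 0.02) shift [-0.0001 -0.      0.0158] tcp [ 0.4702 -0.0395  0.0968] F [-0.1  0.  -0.6] gap 0.0496 grip 30.0 t 37.9 q6 -0.26
```

```bash
python3 steer.py '0,0,0.005,0,0,0 | 0,0,0.005,0,0,0 | 0,0,0.003,0,0,0 | 0,0,0.002,0,0,0 | 0,0,0,0,0,0 | 0,0,0,0,0,0'
python3 steer.py '0,0,0.0005,0,0,0 | 0,0,0,0,0,0 | 0,0,0,0,0,0'
python3 steer.py '0,0,0,0,0,0 | 0,0,0,0,0,0 | 0,0,0,0,0,0 | 0,0,0,0,0,0' 0.062
python3 steer.py '0,0,-0.02,0,0,0 | 0,0,-0.03,0,0,0 | 0,0,0,0,0,0 | 0.03,0,0,0,0,0 | 0.03,0,0,0,0,0 | 0.03,0,0,0,0,0 | 0.03,0,0,0,0,0 | 0,0,0,0,0,0' 0.05 >/dev/null
python3 steer.py '0.03,0,0,0,0,0 | 0.03,0,0,0,0,0 | 0,0,0,0,0,0 | 0,0,0,0,0,0' >/dev/null
python3 - <<'E'
from h import *
im=imaging.capture("top"); s=imaging.capture("side")
x=np.vstack([cv2.resize(im[140:285,235:355],None,fx=4,fy=4,interpolation=cv2.INTER_CUBIC)])
y=np.vstack([cv2.resize(s[170:290,200:280],(387,580),interpolation=cv2.INTER_CUBIC)])
y=cv2.resize(s[185:285,200:280],None,fx=3.75,fy=4,interpolation=cv2.INTER_CUBIC); y=np.vstack([y,np.zeros((180,300,3),np.uint8)])
cv2.imwrite("pics/f5.png",np.hstack([x,y])[:,:,::-1])
# lid by colour: brownish r>b
hs=im.astype(int); m=((hs[...,0]-hs[...,2]>5)&(hs[...,0]>70)).astype(np.uint8); mm=np.zeros_like(m); mm[150:200,235:330]=m[150:200,235:330]
cs,_=cv2.findContours(mm,0,1)
for c in cs:
    if cv2.contourArea(c)>300: print(cv2.minAreaRect(c),cv2.contourArea(c))
print(im[172,260],im[185,300],im[205,280])
E
```

```text
clock: 38.43
tcp_pos: [0.4702, -0.0396, 0.0818]
eef_rot: [-2.113, -2.324, 0.0]
ft_force: [-0.2, 0.6, -0.2]
finger_gap: 0.0494
grip_force: 30.0
clock: 38.68
tcp_pos: [0.4703, -0.0396, 0.0815]
eef_rot: [2.113, 2.324, 0.0]
ft_force: [-0.1, -0.5, -1.2]
finger_gap: 0.0493
grip_force: 30.0
clock: 39.02
tcp_pos: [0.4703, -0.0396, 0.0815]
eef_rot: [2.113, 2.324, 0.0]
ft_force: [0.5, 1.1, -0.5]
finger_gap: 0.0623
grip_force: 0.0
((280.5025634765625, 172.0945281982422), (23.28879165649414, 59.62687301635742), 88.45184326171875) 1309.0
[114 126 121] [125 134 131] [130 137 134]
```

View pics/f5.png

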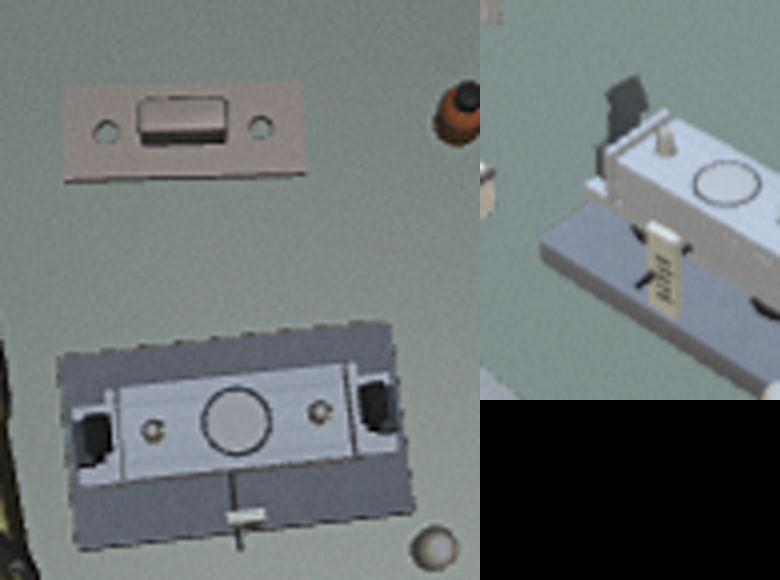

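All four frames lie flat, with the ring at (236,420) in the crop. The lid's plate corners are at about (64,86), (303,80), (308,172) and (66,181), its holes at (106,131) and (261,127), and its handle at (183,111). Next I'll measure the lid.

```bash
python3 - <<'E'
from h import *
T=lambda u,v:(235+(u+.5)/4-.5,140+(v+.5)/4-.5)
im=imaging.capture("top"); hs=cv2.resize(im[140:200,235:330],None,fx=4,fy=4,interpolation=cv2.INTER_CUBIC).astype(int)
m=((hs[...,0]-hs[...,2]>2)).astype(np.uint8); m=cv2.morphologyEx(m,cv2.MORPH_OPEN,np.ones((9,9)))
c=max(cv2.findContours(m,0,1)[0],key=cv2.contourArea)
P=np.array([at("top",T(*p),.008)[:2]*1000 for p in c[:,0]],np.float32); print("mask rect",cv2.minAreaRect(P))
k=np.array([at("top",T(*p),.008) for p in[(64,86),(303,80),(307,172),(66,179)]]); print("corners",k.mean(0).round(4),np.linalg.norm(k[0]-k[1]),np.linalg.norm(k[1]-k[2]))
h=[at("top",T(*p),.008) for p in[(106,131),(261,127.5)]]; d=h[0]-h[1]; print("holes",np.mean(h,0).round(4),np.linalg.norm(d),np.degrees(np.arctan2(-d[0],d[1])))
g=[at("top",T(*p),.043) for p in[(139,97),(228,97),(139,126),(228,126)]]; print("handle",np.mean(g,0).round(4),np.linalg.norm(g[0]-g[1]),np.linalg.norm(g[0]-g[2]))
E
python3 g.py .6575 .0275 .04 0
```

```text
mask rect ((645.3388671875, 12.363571166992188), (57.301551818847656, 140.11306762695312), 0.7771056890487671)
corners [0.646  0.0114 0.008 ] 0.13983168854295425 0.05529825598577312
holes [0.6459 0.0123 0.008 ] 0.0902875247007268 0.5133560300412762
handle [0.647  0.0117 0.043 ] 0.05044307754731631 0.016966789233955063
turn rz 0.0942 (now 5.40, tilt 0.01) shift [-0.1111  0.2042  0.0913] tcp [0.4533 0.1386 0.1313] F [ 0.2 -1.  -0.6] gap 0.0502 grip 0.0 t 40.2 q6 0.13
```

```bash
python3 steer.py '0,0,0,0,0,0.08 | -0.022,0.0205,0,0,0,0 | -0.022,0.0205,0,0,0,0 | -0.022,0.0205,0,0,0,0 | -0.022,0.0205,0,0,0,0 | -0.022,0.0205,0,0,0,0 | -0.018,0.0205,0,0,0,0 | 0,0.0205,0,0,0,0' 0.05 >/dev/null
python3 steer.py '0,0.02,0,0,0,0 | 0,0.02,0,0,0,0 | 0,0,0,0,0,0 | 0,0,0,0,0,0 | 0,0,0,0,0,0' >/dev/null
python3 g.py .6457 .012 .029 0.8
```

```text
turn rz 0.0004 (now 0.82, tilt 0.05) shift [-0.0017  0.0079  0.1021] tcp [0.6379 0.0136 0.1311] F [-0.   0.5  1.1] gap 0.0500 grip 0.0 t 41.2 q6 -0.05
```

```bash
python3 steer.py '-0.0017,0.0079,0.015,0,0,0 | 0,0,0.015,0,0,0 | 0,0,0.015,0,0,0 | 0,0,0.015,0,0,0 | 0,0,0.015,0,0,0 | 0,0,0,0,0,0 | 0,0,0,0,0,0 | 0,0,0,0,0,0' >/dev/null
python3 g.py .6457 .012 .029 0.8
```

```text
turn rz 0.0010 (now 0.86, tilt 0.07) shift [-0.0006 -0.001   0.0287] tcp [0.6467 0.0126 0.0577] F [ 1.3  0.  -0. ] gap 0.0501 grip 0.0 t 41.9 q6 -0.05
```

```bash
python3 steer.py '-0.0005,-0.0005,0.01,0,0,0 | 0,0,0.01,0,0,0 | 0,0,0.007,0,0,0 | 0,0,0,0,0,0 | 0,0,0,0,0,0 | 0,0,0,0,0,0' 
python3 steer.py '0,0,0,0,0,0 | 0,0,0,0,0,0 | 0,0,0,0,0,0 | 0,0,0,0,0,0 | 0,0,0,0,0,0 | 0,0,0,0,0,0 | 0,0,0,0,0,0' 0 >/dev/null
python3 g.py .6457 .012 .029 0.8
python3 steer.py '0,0,-0.02,0,0,0 | 0,0,-0.03,0,0,0 | 0,0,-0.03,0,0,0 | 0,0,-0.03,0,0,0 | 0,0,-0.01,0,0,0 | 0,0,0,0,0,0 | 0,0,0,0,0,0' >/dev/null
python3 g.py .4678 -.0153 .145 5.45
```

```text
clock: 42.42
tcp_pos: [0.6461, 0.0123, 0.0295]
eef_rot: [2.205, 2.238, 0.0]
ft_force: [0.8, 0.4, 0.1]
finger_gap: 0.0499
grip_force: 0.0
turn rz 0.0011 (now 0.87, tilt 0.01) shift [-0.0003 -0.0003  0.0005] tcp [0.646  0.0123 0.0295] F [0.1 0.4 0.1] gap 0.0198 grip 30.0 t 43.0 q6 -0.05
turn rz -0.0801 (now 0.86, tilt 0.05) shift [-0.0106 -0.1797  0.0034] tcp [0.6457 0.0123 0.1483] F [-0.6 -0.  -0.9] gap 0.0196 grip 30.0 t 43.6 q6 -0.05
```

```bash
python3 steer.py '0,0,0,0,0,-0.08 | -0.0018,-0.03,0,0,0,0 | -0.0018,-0.03,0,0,0,0 | -0.0018,-0.03,0,0,0,0 | -0.0018,-0.03,0,0,0,0 | -0.0018,-0.03,0,0,0,0 | -0.0016,-0.0297,0,0,0,0 | 0,0,0,0,0,0' >/dev/null
python3 steer.py '0,0,0,0,0,0 | 0,0,0,0,0,0 | 0,0,0,0,0,0' >/dev/null
python3 g.py .4678 -.0149 .101 5.45
```

```text
turn rz 0.0001 (now 5.46, tilt 0.06) shift [ 0.0004 -0.0007  0.0476] tcp [ 0.4686 -0.0152  0.1486] F [ 0.1  0.2 -1. ] gap 0.0197 grip 30.0 t 44.5 q6 -0.21
```

```bash
python3 steer.py '0.0004,-0.0007,0.008,0,0,0 | 0,0,0.006,0,0,0 | 0,0,0.004,0,0,0 | 0,0,0,0,0,0 | 0,0,0,0,0,0'
python3 steer.py '0,0,0.003,0,0,0 | 0,0,0.003,0,0,0 | 0,0,0.003,0,0,0 | 0,0,0,0,0,0 | 0,0,0,0,0,0'
python3 g.py .4678 -.0149 .101 5.45
```

```text
clock: 44.92
tcp_pos: [0.4673, -0.015, 0.131]
eef_rot: [-2.113, -2.324, 0.001]
ft_force: [-0.2, -0.0, -1.4]
finger_gap: 0.0196
grip_force: 30.0
clock: 45.33
tcp_pos: [0.4673, -0.015, 0.1223]
eef_rot: [-2.113, -2.324, 0.0]
ft_force: [0.3, -0.1, -1.4]
finger_gap: 0.0199
grip_force: 30.0
turn rz -0.0001 (now 5.45, tilt 0.02) shift [0.0001 0.0005 0.0213] tcp [ 0.4673 -0.015   0.1223] F [ 0.3 -0.1 -1.4] gap 0.0199 grip 30.0 t 45.3 q6 -0.21
```

```bash
python3 steer.py '0,0.0005,0.002,0,0,0 | 0,0,0.002,0,0,0 | 0,0,0.002,0,0,0 | 0,0,0,0,0,0 | 0,0,0,0,0,0'
python3 steer.py '0,0,0.002,0,0,0 | 0,0,0.002,0,0,0 | 0,0,0,0,0,0 | 0,0,0,0,0,0'
```

```text
clock: 45.75
tcp_pos: [0.4681, -0.015, 0.1166]
eef_rot: [2.113, 2.324, 0.001]
ft_force: [0.6, 1.2, 2.9]
finger_gap: 0.0196
grip_force: 30.0
clock: 46.08
tcp_pos: [0.468, -0.015, 0.1124]
eef_rot: [2.113, 2.324, 0.0]
ft_force: [1.3, 0.6, 3.6]
finger_gap: 0.0198
grip_force: 30.0
```

```bash
python3 steer.py '0,0,0.001,0,0,0 | 0,0,0.001,0,0,0 | 0,0,0.001,0,0,0 | 0,0,0,0,0,0 | 0,0,0,0,0,0'
python3 steer.py '0,0,0.001,0,0,0 | 0,0,0.001,0,0,0 | 0,0,0.001,0,0,0 | 0,0,0,0,0,0 | 0,0,0,0,0,0'
python3 steer.py '0,0,0.001,0,0,0 | 0,0,0.001,0,0,0 | 0,0,0,0,0,0 | 0,0,0,0,0,0'
```

```text
clock: 46.5
tcp_pos: [0.4677, -0.0149, 0.1091]
eef_rot: [-2.113, -2.324, 0.001]
ft_force: [-0.5, 0.7, 1.0]
finger_gap: 0.0202
grip_force: 30.0
clock: 46.92
tcp_pos: [0.4677, -0.015, 0.1062]
eef_rot: [-2.113, -2.324, 0.0]
ft_force: [-0.4, -0.4, 1.1]
finger_gap: 0.02
grip_force: 30.0
clock: 47.25
tcp_pos: [0.4679, -0.015, 0.1043]
eef_rot: [-2.113, -2.324, 0.0]
ft_force: [0.6, -0.4, 1.0]
finger_gap: 0.0199
grip_force: 30.0
```

```bash
python3 steer.py '0,0,0.001,0,0,0 | 0,0,0.001,0,0,0 | 0,0,0.001,0,0,0 | 0,0,0,0,0,0 | 0,0,0,0,0,0'
python3 steer.py '0,0,0.001,0,0,0 | 0,0,0.001,0,0,0 | 0,0,0,0,0,0 | 0,0,0,0,0,0'
python3 steer.py '0,0,0.001,0,0,0 | 0,0,0.001,0,0,0 | 0,0,0,0,0,0 | 0,0,0,0,0,0'
```

```text
clock: 47.67
tcp_pos: [0.4679, -0.015, 0.1014]
eef_rot: [2.113, 2.324, 0.0]
ft_force: [0.4, 0.1, 0.6]
finger_gap: 0.0196
grip_force: 30.0
clock: 48.0
tcp_pos: [0.4679, -0.015, 0.0994]
eef_rot: [-2.113, -2.324, 0.0]
ft_force: [-0.3, 0.4, 1.5]
finger_gap: 0.0198
grip_force: 30.0
clock: 48.33
tcp_pos: [0.4679, -0.015, 0.0975]
eef_rot: [2.113, 2.324, 0.0]
ft_force: [-3.0, 1.0, 5.7]
finger_gap: 0.0196
grip_force: 30.0
```

```bash
python3 steer.py '0,0,0.001,0,0,0 | 0,0,0.001,0,0,0 | 0,0,0,0,0,0 | 0,0,0,0,0,0'
python3 steer.py '0,0,0.001,0,0,0 | 0,0,0.0005,0,0,0 | 0,0,0,0,0,0 | 0,0,0,0,0,0 | 0,0,0,0,0,0 | 0,0,0,0,0,0 | 0,0,0,0,0,0 | 0,0,0,0,0,0'
python3 steer.py '0,0,0,0,0,0 | 0,0,0,0,0,0 | 0,0,0,0,0,0 | 0,0,0,0,0,0 | 0,0,0,0,0,0 | 0,0,0,0,0,0'
python3 - <<'E'
from h import *
s=imaging.capture("side")
cv2.imwrite("pics/s6.png",cv2.resize(s[170:310,200:330],None,fx=4,fy=4,interpolation=cv2.INTER_CUBIC)[:,:,::-1])
E
```

```text
clock: 48.67
tcp_pos: [0.4679, -0.015, 0.0958]
eef_rot: [2.113, 2.324, 0.0]
ft_force: [-3.3, 0.6, 10.3]
finger_gap: 0.02
grip_force: 30.0
clock: 49.33
tcp_pos: [0.4679, -0.015, 0.0946]
eef_rot: [2.113, 2.324, 0.0]
ft_force: [-4.8, 0.2, 14.9]
finger_gap: 0.0198
grip_force: 30.0
clock: 49.83
tcp_pos: [0.4679, -0.015, 0.0946]
eef_rot: [2.113, 2.324, 0.0]
ft_force: [-5.7, -0.4, 13.9]
finger_gap: 0.0198
grip_force: 30.0
```

View pics/s6.png

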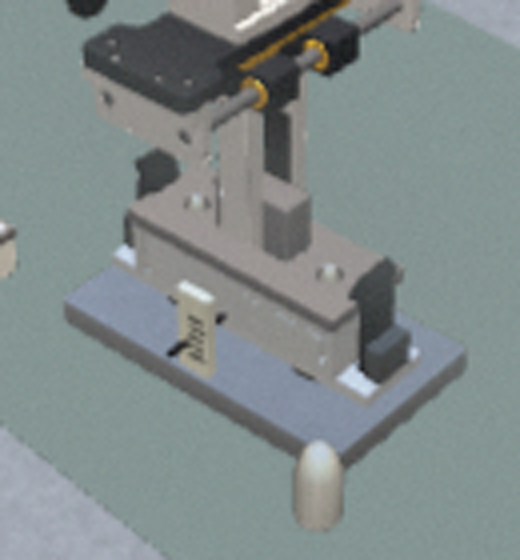

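The lid is home: it sits on the end walls and the right latch hook is over it at (375,275). It was pressed at about 14.5 N for about 1 s. Now the upward tug.

```bash
python3 steer.py '0,0,-0.001,0,0,0 | 0,0,-0.001,0,0,0 | 0,0,-0.001,0,0,0 | 0,0,-0.001,0,0,0 | 0,0,-0.001,0,0,0 | 0,0,-0.001,0,0,0 | 0,0,0,0,0,0 | 0,0,0,0,0,0'
python3 steer.py '0,0,-0.001,0,0,0 | 0,0,-0.001,0,0,0 | 0,0,-0.001,0,0,0 | 0,0,0,0,0,0 | 0,0,0,0,0,0'
python3 steer.py '0,0,-0.001,0,0,0 | 0,0,-0.001,0,0,0 | 0,0,0,0,0,0 | 0,0,0,0,0,0'
```

```text
clock: 50.55
tcp_pos: [0.4679, -0.015, 0.0998]
eef_rot: [2.113, 2.324, 0.0]
ft_force: [0.4, -0.0, 1.4]
finger_gap: 0.0199
grip_force: 30.0
clock: 50.97
tcp_pos: [0.4676, -0.0149, 0.1026]
eef_rot: [-2.113, -2.324, 0.001]
ft_force: [-0.3, 0.4, -4.1]
finger_gap: 0.02
grip_force: 30.0
clock: 51.3
tcp_pos: [0.4676, -0.0149, 0.1046]
eef_rot: [-2.113, -2.324, 0.001]
ft_force: [0.7, -0.1, -7.8]
finger_gap: 0.0197
grip_force: 30.0
```

```bash
python3 steer.py '0,0,-0.001,0,0,0 | 0,0,-0.001,0,0,0 | 0,0,0,0,0,0 | 0,0,0,0,0,0'
python3 steer.py '0,0,-0.001,0,0,0 | 0,0,0,0,0,0 | 0,0,0,0,0,0 | 0,0,0,0,0,0'
```

```text
clock: 51.63
tcp_pos: [0.4676, -0.0149, 0.1066]
eef_rot: [-2.113, -2.324, 0.001]
ft_force: [-0.2, 0.6, -13.8]
finger_gap: 0.0199
grip_force: 30.0
clock: 51.97
tcp_pos: [0.4676, -0.0149, 0.1077]
eef_rot: [-2.113, -2.324, 0.001]
ft_force: [-0.8, -0.2, -16.5]
finger_gap: 0.02
grip_force: 30.0
```

```bash
python3 steer.py '0,0,0,0,0,0 | 0,0,0,0,0,0 | 0,0,0,0,0,0 | 0,0,0,0,0,0 | 0,0,0,0,0,0 | 0,0,0,0,0,0 | 0,0,0,0,0,0 | 0,0,0,0,0,0'
python3 steer.py '0,0,0.0015,0,0,0 | 0,0,0.0015,0,0,0 | 0,0,0.0015,0,0,0 | 0,0,0.0015,0,0,0 | 0,0,0.001,0,0,0 | 0,0,0.0007,0,0,0 | 0,0,0,0,0,0 | 0,0,0,0,0,0'
python3 steer.py '0,0,0,0,0,0 | 0,0,0,0,0,0 | 0,0,0,0,0,0 | 0,0,0,0,0,0' 0.05
python3 steer.py '0,0,-0.02,0,0,0 | 0,0,-0.03,0,0,0 | 0,0,-0.03,0,0,0 | 0,0,0,0,0,0 | 0.03,0,0,0,0,0 | 0.03,0,0,0,0,0 | 0.03,0,0,0,0,0 | 0.03,0,0,0,0,0'>/dev/null
python3 steer.py '0.03,0,0,0,0,0 | 0.03,0,0,0,0,0 | 0.03,0,0,0,0,0 | 0,0,0,0,0,0 | 0,0,0,0,0,0'
python3 - <<'E'
from h import *
s=imaging.capture("side"); t=imaging.capture("top")
a=cv2.resize(s[185:285,215:315],(400,400),interpolation=cv2.INTER_CUBIC); b=cv2.resize(t[205:285,250:330],(400,400),interpolation=cv2.INTER_CUBIC)
cv2.imwrite("pics/s7.png",np.hstack([a,b])[:,:,::-1])
E
```

```text
clock: 52.63
tcp_pos: [0.4677, -0.0149, 0.1078]
eef_rot: [-2.113, -2.324, 0.001]
ft_force: [-2.2, -1.0, -15.6]
finger_gap: 0.0197
grip_force: 30.0
clock: 53.3
tcp_pos: [0.4685, -0.015, 0.1007]
eef_rot: [2.112, 2.324, 0.002]
ft_force: [0.2, 0.1, -0.5]
finger_gap: 0.0203
grip_force: 30.0
clock: 53.63
tcp_pos: [0.468, -0.015, 0.1003]
eef_rot: [2.113, 2.324, 0.0]
ft_force: [-0.8, 0.7, -0.5]
finger_gap: 0.0429
grip_force: 0.0
clock: 54.72
tcp_pos: [0.4476, 0.195, 0.1798]
eef_rot: [-2.11, -2.327, 0.001]
ft_force: [-0.5, -0.1, 0.2]
finger_gap: 0.0504
grip_force: 0.0
```

View pics/s7.png

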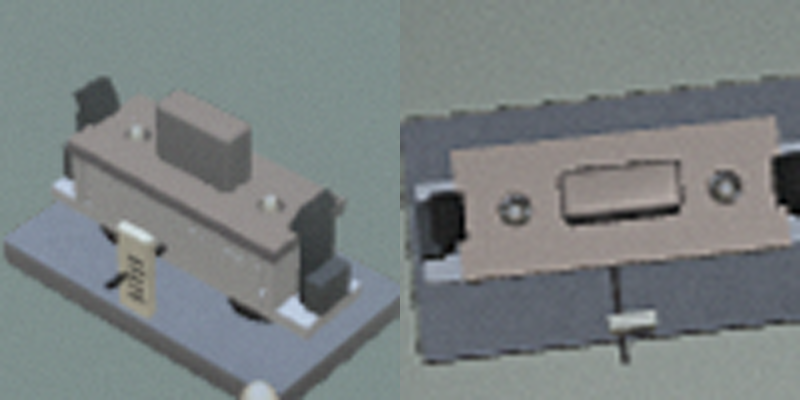

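The lid is level and home. Both black hooks overlap its edges, at about (463,225) and (778,185) in the crop, and the pins show in its holes. Handing in.

```bash
python3 -c "
from cell import manip, imaging, close_job; print(close_job())"
```

```text
the job is handed in; nothing more can be done
None
```

The job is handed in at about 55 s: both pins were tugged, all four frames threaded, the lid pressed home under both latches and tug-proved at about 16 N, and everything let go; the judge's result wasn't shown.

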